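# Scrub the used vials and rack them to dry

### The job

Take the bottle brush from its stand and scrub each used vial where it stands in the white three-hole wash rack, working from the robot's left to its right: down to the bottom, up to the mouth, and down to the bottom once more. Then stand the brush back in its stand, and only after that move the scrubbed vials one by one into free holes of the four-hole wooden drying rack, lowering each gently, without dropping it, until it stands upright and fully home. Leave the clean vial that is already there standing in that rack, and do not disturb the jug, the small bottle or the beaker.

Things in the scene. Friction and masses are not known exactly. Their poses are not given: they have to be found in the camera images.
- vial1: used vial, clear glass, open at the top: outside diameter 36 mm, height 95 mm, wall 2.5 mm (31 mm inside), floor 4 mm thick; origin at the centre of its underside, z up along its axis; at the start it stands in the left hole (hole0) of the wash rack; None if absent
- vial2: used vial, clear glass, open at the top: outside diameter 36 mm, height 95 mm, wall 2.5 mm (31 mm inside), floor 4 mm thick; origin at the centre of its underside, z up along its axis; at the start it stands in the middle hole (hole1) of the wash rack; None if absent
- vial3: used vial, clear glass, open at the top: outside diameter 36 mm, height 95 mm, wall 2.5 mm (31 mm inside), floor 4 mm thick; origin at the centre of its underside, z up along its axis; at the start it stands in the right hole (hole2) of the wash rack; None if absent
- clean_a: clean vial, same shape and size as the used vials, already standing in hole0 of the drying rack; origin at the centre of its underside; None if absent (exactly one of clean_a and clean_b is there)
- clean_b: clean vial, same shape and size as the used vials, already standing in hole2 of the drying rack; origin at the centre of its underside; None if absent (exactly one of clean_a and clean_b is there)
- rack_wash: wash rack, fixed: white plastic block 70 x 190 x 45 mm (x, y, z) with a row of three holes along its y, 60 mm apart; origin at the centre of its underside, z up; hole floors are 7 mm above its underside
- rack_dry: drying rack: plain wooden block 70 x 250 x 45 mm (x, y, z), 1.5 kg, standing loose on the table, with a row of four holes along its y, 60 mm apart; origin at the centre of its underside, z up; a vial that is home stands with its underside 7 mm above the rack's
- brush: bottle brush standing bristles down, 175 mm long, 40 g: round bristle head 21 mm in diameter from 0 to 60 mm, thin steel wire (6 mm) from 60 to 110 mm, round wooden handle 16 mm in diameter from 110 to 175 mm; origin at the bristle end on its axis, z up along the handle
- brush_tip (a point): bristle end of the brush, on its axis
- brush_grip (a point): middle of the wooden handle, 145 mm from the bristle end
- stand: brush stand, loose on the table, 0.8 kg: square grey base 90 x 90 x 12 mm with an upright round tube on it, 38 mm outside, 26 mm inside, its mouth 87 mm above the table; origin at the centre of the underside
- stand_floor (a point): centre of the floor of the stand's tube, 15 mm above its underside, where the brush's bristle end rests
- jug: bystander: white plastic jug, 110 x 110 mm, 225 mm high, origin at the centre of its underside
- flask: bystander: small white bottle, 48 mm in diameter, 110 mm high, origin at the centre of its underside
- beaker: bystander: clear plastic beaker, 110 mm wide at the rim, 130 mm high, origin at the centre of its underside
- rack_wash_hole0 (a point): centre of the mouth of the wash rack's left hole (seen from the robot), on its top face; hole 40 mm in diameter, 38 mm deep
- rack_wash_hole1 (a point): centre of the mouth of the wash rack's middle hole (seen from the robot), on its top face; hole 40 mm in diameter, 38 mm deep
- rack_wash_hole2 (a point): centre of the mouth of the wash rack's right hole (seen from the robot), on its top face; hole 40 mm in diameter, 38 mm deep
- rack_dry_hole0 (a point): centre of the mouth of hole 0 of the drying rack, counted from the robot's left, on its top face; hole 40 mm in diameter, 38 mm deep
- rack_dry_hole1 (a point): centre of the mouth of hole 1 of the drying rack, counted from the robot's left, on its top face; hole 40 mm in diameter, 38 mm deep
- rack_dry_hole2 (a point): centre of the mouth of hole 2 of the drying rack, counted from the robot's left, on its top face; hole 40 mm in diameter, 38 mm deep
- rack_dry_hole3 (a point): centre of the mouth of hole 3 of the drying rack, counted from the robot's left, on its top face; hole 40 mm in diameter, 38 mm deep
Not all that is in view belongs to the job. Leave any green look-alike of the vial1 alone. What is shaped like the stand but orange is not meant.

How it is judged (in metres and radians):
On the way, in this order (a step that is already met when the one before it is completed fails the run):
1. the brush reaches the bottom of the left vial (vial1), which stands in the wash rack (z of brush_tip in the frame of vial1 between 0 and 0.014 m and horizontal distance between brush_tip and vial1 below 0.015 m and horizontal distance between vial1 and rack_wash_hole0 below 0.012 m and z of vial1 in the frame of rack_wash below 0.02 m), for 0.1 s.
2. the brush is drawn up towards the mouth of vial1 (z of brush_tip in the frame of vial1 above 0.05 m and horizontal distance between brush_tip and vial1 below 0.025 m and horizontal distance between vial1 and rack_wash_hole0 below 0.012 m and z of vial1 in the frame of rack_wash below 0.02 m), for 0.1 s.
3. the brush reaches the bottom of vial1 a second time (all of step 1), for 0.1 s.
4. the brush reaches the bottom of the middle vial (vial2), which stands in the wash rack (z of brush_tip in the frame of vial2 between 0 and 0.014 m and horizontal distance between brush_tip and vial2 below 0.015 m and horizontal distance between vial2 and rack_wash_hole1 below 0.012 m and z of vial2 in the frame of rack_wash below 0.02 m), for 0.1 s.
5. the brush is drawn up towards the mouth of vial2 (z of brush_tip in the frame of vial2 above 0.05 m and horizontal distance between brush_tip and vial2 below 0.025 m and horizontal distance between vial2 and rack_wash_hole1 below 0.012 m and z of vial2 in the frame of rack_wash below 0.02 m), for 0.1 s.
6. the brush reaches the bottom of vial2 a second time (all of step 4), for 0.1 s.
7. the brush reaches the bottom of the right vial (vial3), which stands in the wash rack (z of brush_tip in the frame of vial3 between 0 and 0.014 m and horizontal distance between brush_tip and vial3 below 0.015 m and horizontal distance between vial3 and rack_wash_hole2 below 0.012 m and z of vial3 in the frame of rack_wash below 0.02 m), for 0.1 s.
8. the brush is drawn up towards the mouth of vial3 (z of brush_tip in the frame of vial3 above 0.05 m and horizontal distance between brush_tip and vial3 below 0.025 m and horizontal distance between vial3 and rack_wash_hole2 below 0.012 m and z of vial3 in the frame of rack_wash below 0.02 m), for 0.1 s.
9. the brush reaches the bottom of vial3 a second time (all of step 7), for 0.1 s.
10. the brush stands in its stand again, let go, while the used vials are still in the wash rack (horizontal distance between brush_tip and stand_floor below 0.012 m and z of brush_tip in the frame of stand below 0.025 m and angle between brush's own z axis and vertical below 0.25 rad and linear speed of brush below 0.03 m/s and contact force between the fingers and brush below 0.2 N and horizontal distance between vial1 and rack_wash_hole0 below 0.012 m and z of each of vial1, vial2, vial3 in the frame of rack_wash below 0.02 m and horizontal distance between vial2 and rack_wash_hole1 below 0.012 m and horizontal distance between vial3 and rack_wash_hole2 below 0.012 m), for 0.2 s.
At the end, for the whole second after the job is handed in: Each used vial and the clean one stand at rest in drying-rack holes: within 8 mm of the centre, underside under 13 mm above the rack's, tilt under 0.12 rad. The brush stands released in its stand: tip within 12 mm of the axis, under 25 mm above the stand's underside, tilt under 0.25 rad (horizontal distance between brush_tip and stand_floor below 0.012 m and z of brush_tip in the frame of stand below 0.025 m and angle between brush's own z axis and vertical below 0.25 rad and linear speed of each of brush, vial1, vial2, vial3, clean_a, clean_b below 0.03 m/s and contact force between the fingers and brush below 0.2 N and (horizontal distance between vial1 and rack_dry_hole0 below 0.008 m or horizontal distance between vial1 and rack_dry_hole1 below 0.008 m or horizontal distance between vial1 and rack_dry_hole2 below 0.008 m or horizontal distance between vial1 and rack_dry_hole3 below 0.008 m) and z of each of vial1, vial2, vial3, clean_a, clean_b in the frame of rack_dry below 0.013 m and angle between each of vial1, vial2, vial3, clean_a, clean_b's own z axis and vertical below 0.12 rad and (horizontal distance between vial2 and rack_dry_hole0 below 0.008 m or horizontal distance between vial2 and rack_dry_hole1 below 0.008 m or horizontal distance between vial2 and rack_dry_hole2 below 0.008 m or horizontal distance between vial2 and rack_dry_hole3 below 0.008 m) and (horizontal distance between vial3 and rack_dry_hole0 below 0.008 m or horizontal distance between vial3 and rack_dry_hole1 below 0.008 m or horizontal distance between vial3 and rack_dry_hole2 below 0.008 m or horizontal distance between vial3 and rack_dry_hole3 below 0.008 m) and (horizontal distance between clean_a and rack_dry_hole0 below 0.008 m or horizontal distance between clean_a and rack_dry_hole1 below 0.008 m or horizontal distance between clean_a and rack_dry_hole2 below 0.008 m or horizontal distance between clean_a and rack_dry_hole3 below 0.008 m) and (horizontal distance between clean_b and rack_dry_hole0 below 0.008 m or horizontal distance between clean_b and rack_dry_hole1 below 0.008 m or horizontal distance between clean_b and rack_dry_hole2 below 0.008 m or horizontal distance between clean_b and rack_dry_hole3 below 0.008 m)); the robot touches nothing.
It fails at once if the jug is pushed more than 3 cm or tipped (distance of jug from where it was at the start of the episode above 0.03 m or angle between jug's own z axis and vertical above 0.4 rad).
It fails at once if the small bottle is pushed more than 3 cm or tipped (distance of flask from where it was at the start of the episode above 0.03 m or angle between flask's own z axis and vertical above 0.4 rad).
It fails at once if the beaker is pushed more than 3 cm or tipped (distance of beaker from where it was at the start of the episode above 0.03 m or angle between beaker's own z axis and vertical above 0.4 rad).
It fails at once if a used vial is dropped into the drying rack ((linear speed of vial1 above 0.6 m/s and z of vial1 in the frame of rack_dry between 0.01 and 0.04 m and horizontal distance between vial1 and rack_dry below 0.12 m) or (linear speed of vial2 above 0.6 m/s and z of vial2 in the frame of rack_dry between 0.01 and 0.04 m and horizontal distance between vial2 and rack_dry below 0.12 m) or (linear speed of vial3 above 0.6 m/s and z of vial3 in the frame of rack_dry between 0.01 and 0.04 m and horizontal distance between vial3 and rack_dry below 0.12 m)).
Of vial1, vial2, vial3 only 2 to 3 are there at a start; the rules pass over those that are not, and their reading is None.
Of clean_a, clean_b only 1 to 1 are there at a start; the rules pass over those that are not, and their reading is None.
At some moment in a run one of stand, rack_dry may be knocked a few centimetres aside while the robot is not near it.
It also fails if it takes over 210 s, if anything falls off the work surface, if the arm or the gripper's body presses on something with over 40 N, if the wrist force passes 120 N, or if a joint passes its speed limit or range.

### The arm

A 6-joint arm with a two-finger parallel gripper is mounted at the origin on the work surface. World frame = base frame: x ahead of the robot, y to its left, z up, the work surface at z = 0. Lengths are in m, angles in degrees, forces in N, time in s.
With the tool pointing down it reaches from about 0.375 to 0.9 m from the base axis. Payload 3.1 kg.
Tool frame: the origin (TCP) lies at the very end of the fingers, on their centre line; the grasp point (between the pads) lies 19 mm behind it (bot.grip_point_offset is the distance from the TCP to the grasp point, in m); z points along the fingers, x is the direction in which the jaws open and shut, and the axes are right-handed (so a half turn about z gives the same grasp; the last joint's range is limited). The gripper opens to 87 mm and grips with 3 to 60 N. Pads are 19 mm wide; open, the fingers measure 117 mm over their backs; the gripper's body (75 mm by 190 mm) begins 51 mm behind the grasp point.
Start: joints at [-75.602, 30.224, 82.088, -0, 67.689, -10.227], TCP at [0.26, -0.568, 0.223] pointing down, gripper open.
Joint ranges: [-176.69, 176.69], [-43.24, 126.21], [12.49, 139.97], [-82, 262], [0, 151.66], [-163.58, 163.58]. Speed limits (degrees/s): [159.86, 159.86, 180, 180, 180, 180].

### API

Orientations are given as a 3x3 rotation matrix whose columns are the frame's x, y, z axes.
In Python, from rig import bot, capture, recognise, place_of gives the robot as it stands.
- The arm moves only by the tool send_rows, never from a script. Its argument "motion" is a list of rows, each a list of 2 entries, a list of its own where there are three numbers: the shift along the tool's x, y, z in mm, then the turn about the tool's z in rad. A call has exactly 5 rows; each row shifts and turns the pose as measured when the row begins, along the tool's axes as they then stand; what a row does not reach is not made up. A row lasts 1/12 s, in which the tool goes at most 41.7 mm and 7.16 degrees, less where a joint would pass 70% of its speed; a pose out of reach is approached as far as the arm can. A call with a gripper value outside its range is refused whole. "gripper" is the closure, from 0 (fully open) to 1 (shut), set as the call begins (left out, the last holds). The fingers move at their own pace and stop on an object; the grip force is fixed at half the most. Time passes only in rows, so rows that do not move let the fingers close, or fill a call up. It gives the time, the measured TCP pose, the force and the opening at its end, in the units of the state.
- bot.read_state(): the state, without advancing time (a new reading comes with each control period).
- capture(name): name is "scene" or "side" or "wrist"; returns a dict with "image" (384x512x3 uint8, blue, green, red), "fx", "fy", "cx", "cy" (pixels), "dist_coeffs" ([k1, k2, p1, p2, k3] as OpenCV has them; the pictures are not rectified), "rvec" (rotation vector, rad) and "tvec" (3), from world to camera coordinates, as OpenCV has them. Camera axes: x right, y down, z forward; pixel columns grow to the right and rows downward; lengths in m; the calibration is good to about 2 mm. A picture is of the moment at which its call begins. There is no depth.
- bot.hand_in(): hands the job in, once; it reports no verdict.
Trained networks look in the newest picture that a camera, given by its name, has taken for a name from the list of things; names that differ only in an ending like _2 or _b are one class to them, and where a whole thing is asked for, a point or a joint stands for the part that bears it (a point fixed in the world has none). Each returns a list of dicts, best first, with "p" (0 to 1); they miss things now and then, are a little off and sometimes report something else, mostly with a low value. They report only what shows in the picture. A call takes as long as a camera call. They do not tell look-alikes from the thing itself.
- recognise(camera, target): "xy" ([column, row] in pixels, amid what is visible of it).
- place_of(camera, target): "xy" ([column, row] in pixels: a listed point, or the origin of a listed thing).
The state is a dict: "time_s": time; "joint_positions": joint angles; "qvel": joint speeds; "tau": joint torques, N m; "position": TCP position; "tcp_rot": TCP orientation; "force": force on the tool from outside, world axes, zero at the start; "moment": the same for the moment, N m; "opening": opening from 0.0 (shut) to 1.0 (fully open).
Only numpy, scipy, OpenCV 4.12 (cv2) and the standard library are available. Lean on these libraries where they do the work, as an engineer would, in place of code of your own. Each camera call takes 0.05 s, during which the arm holds its last target.

## Working session

There is one attempt and no reset: what is moved stays moved. The work goes in short steps, Python scripts to look and compute and a tool call to move; the robot and the scene stay as the last step left them, time stands still between calls to the robot, and variables do not carry over. Pictures are saved under pics/ and viewed, and the job is handed in when it is done.

Besides the shell and the picture viewer there is one more tool, called after "Emit:" in YAML: its name, and indented under it one key for each argument. send_rows: Moves the arm, as the interface text tells. Its arguments: {"type":"object","properties":{"motion":{"type":"array","items":{"type":"array"}},"gripper":{"type":"number"}},"required":["motion"]}

```bash
ls; mkdir -p pics; cat > h.py <<'E'
from rig import bot, capture, recognise, place_of
import numpy as np, cv2
def cam(n,save=None):
    c=capture(n)
    if save: cv2.imwrite('pics/'+save+'.png',c['image'])
    return c
def ray(c,xy):
    K=np.array([[c['fx'],0,c['cx']],[0,c['fy'],c['cy']],[0,0,1.]])
    u=cv2.undistortPoints(np.array([[xy]],float),K,np.array(c['dist_coeffs'],float))[0,0]
    R=cv2.Rodrigues(np.array(c['rvec'],float))[0];t=np.array(c['tvec'],float).ravel()
    return -R.T@t, R.T@np.array([u[0],u[1],1.])
def at(c,xy,z):
    o,d=ray(c,xy); return o+d*(z-o[2])/d[2]
def proj(c,P):
    K=np.array([[c['fx'],0,c['cx']],[0,c['fy'],c['cy']],[0,0,1.]])
    return cv2.projectPoints(np.array(P,float).reshape(-1,1,3),np.array(c['rvec'],float),np.array(c['tvec'],float),K,np.array(c['dist_coeffs'],float))[0][:,0]
E
python3 - <<'E'
from h import *
np.set_printoptions(precision=3,suppress=True)
s=bot.read_state();print(s['time_s'],s['position'],s['tcp_rot'],s['opening'])
for n in['scene','side','wrist']:
    c=cam(n,'a_'+n); print(n,ray(c,(256,192)),c['fx'])
E
```

```text
pics
0.0 [ 0.26  -0.567  0.222] [[ 0.417 -0.909 -0.001]
 [-0.909 -0.417  0.002]
 [-0.002 -0.    -1.   ]] 0.9980142142884376
scene (array([ 1.183, -0.744,  1.032]), array([-0.425,  0.605, -0.674])) 445.83040884750983
side (array([ 0.494, -1.282,  0.997]), array([ 0.024,  0.821, -0.571])) 456.21708913790263
wrist (array([ 0.334, -0.534,  0.383]), array([-0.264, -0.113, -0.958])) 269.39762576146
```

View pics/a_scene.png

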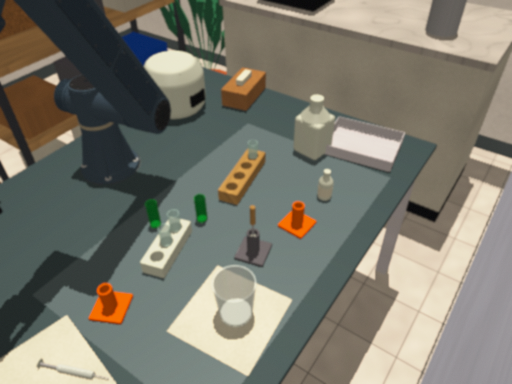

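View pics/a_side.png

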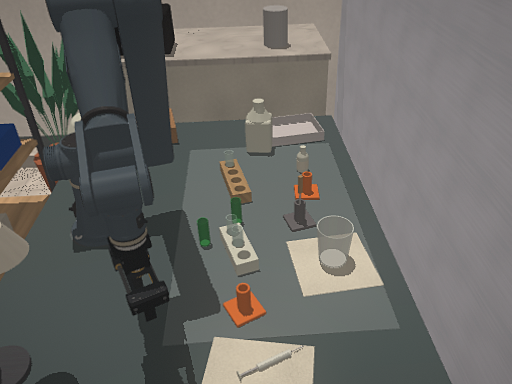

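View pics/a_wrist.png

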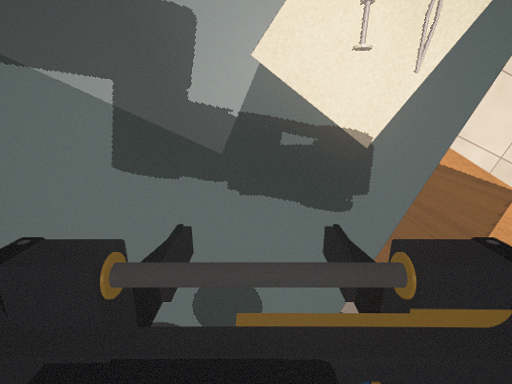

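```bash
python3 - <<'E'
from h import *
np.set_printoptions(precision=3,suppress=True)
for n in['scene','side']:
    c=cam(n)
    for t,z in [('vial1',.007),('rack_wash_hole0',.045),('rack_wash_hole1',.045),('rack_wash_hole2',.045),('rack_wash',0),('rack_dry',0),('rack_dry_hole0',.045),('rack_dry_hole1',.045),('rack_dry_hole2',.045),('rack_dry_hole3',.045),('clean_a',.007),('brush',.015),('brush_grip',.16),('brush_tip',.015),('stand',0),('stand_floor',.015),('jug',0),('flask',0),('beaker',0)]:
        for r in place_of(n,t)[:5]:
            if r['p']>.15: print(n,t,round(r['p'],2),np.round(r['xy']),at(c,r['xy'],z)[:2])
print(bot.read_state()['time_s'])
E
```

```text
scene vial1 0.58 [154. 228.] [ 0.365 -0.143]
scene vial1 0.56 [176. 234.] [ 0.442 -0.122]
scene vial1 0.54 [169. 248.] [ 0.461 -0.176]
scene vial1 0.52 [204. 218.] [ 0.47  -0.022]
scene rack_wash_hole0 0.89 [176. 226.] [ 0.447 -0.123]
scene rack_wash_hole0 0.73 [165. 239.] [ 0.457 -0.178]
scene rack_wash_hole0 0.58 [322. 197.] [0.75  0.243]
scene rack_wash_hole0 0.33 [232. 187.] [0.481 0.117]
scene rack_wash_hole1 0.89 [176. 226.] [ 0.447 -0.123]
scene rack_wash_hole1 0.73 [165. 239.] [ 0.457 -0.178]
scene rack_wash_hole1 0.58 [322. 197.] [0.75  0.243]
scene rack_wash_hole1 0.33 [232. 187.] [0.481 0.117]
scene rack_wash_hole2 0.89 [176. 226.] [ 0.447 -0.123]
scene rack_wash_hole2 0.73 [165. 239.] [ 0.457 -0.178]
scene rack_wash_hole2 0.58 [322. 197.] [0.75  0.243]
scene rack_wash_hole2 0.33 [232. 187.] [0.481 0.117]
scene rack_wash 0.83 [170. 252.] [ 0.472 -0.184]
scene rack_wash 0.74 [236. 314.] [ 0.762 -0.24 ]
scene rack_dry 0.88 [242. 179.] [0.453 0.211]
scene rack_dry 0.52 [247. 164.] [0.419 0.288]
scene rack_dry_hole0 0.96 [242. 173.] [0.463 0.196]
scene rack_dry_hole0 0.94 [254
[... 3201 characters left out ...]

side rack_dry_hole3 0.86 [238. 181.] [0.472 0.165]
side rack_dry_hole3 0.67 [239. 189.] [0.473 0.116]
side rack_dry_hole3 0.58 [233. 171.] [0.453 0.241]
side clean_a 0.49 [230. 173.] [0.439 0.288]
side clean_a 0.24 [239. 253.] [ 0.465 -0.191]
side brush_grip 0.69 [303. 184.] [ 0.685 -0.049]
side stand 0.96 [242. 311.] [ 0.467 -0.418]
side stand 0.69 [299. 223.] [ 0.674 -0.052]
side stand 0.65 [304. 191.] [0.719 0.138]
side stand 0.56 [232. 232.] [ 0.442 -0.076]
side stand_floor 0.87 [298. 217.] [ 0.673 -0.037]
side stand_floor 0.72 [306. 188.] [0.727 0.135]
side stand_floor 0.61 [244. 306.] [ 0.475 -0.413]
side jug 0.7 [258. 149.] [0.563 0.488]
side flask 0.71 [300. 170.] [0.722 0.294]
2.15
```

```bash
cat > plan.py <<'E'
import sys,numpy as np,math
from rig import bot
# usage: plan.py x y z a_deg [max_mm] [ncalls]
def plan(x,y,z,a,mx=38,n=1):
    s=bot.read_state();p=np.array(s['position'])*1000;R=np.array(s['tcp_rot'])
    ca=math.atan2(R[1,0],R[0,0]);T=np.array([x,y,z])*1000;a=math.radians(a)
    print('t',round(s['time_s'],2),'pos',np.round(p,1),'a',round(math.degrees(ca),2),'tilt',np.round(R[:2,2],4),'open',round(s['opening'],3),'F',np.round(s['force'],1))
    for k in range(n):
        rows=[]
        for i in range(5):
            d=T-p;L=np.linalg.norm(d)
            rem=n*5-k*5-i
            dt=(a-ca+math.pi)%(2*math.pi)-math.pi
            dt=max(-.12,min(.12,dt/1))
            if L>mx: d=d*mx/L
            X=np.array([math.cos(ca),math.sin(ca),0]);Y=np.array([math.sin(ca),-math.cos(ca),0])
            r=[[round(float(d@X),1),round(float(d@Y),1),round(float(-d[2]),1)],round(-0+dt*TS,3)]
            p=p+r[0][0]*X+r[0][1]*Y-np.array([0,0,r[0][2]]); ca+=r[1]*TS
            rows.append(r)
        print(rows)
    print('left',np.round(T-p,1),round(math.degrees(a-ca),2))
TS=-1 # turn about tool z (down): positive tool turn = negative world yaw
if __name__=='__main__':
    v=[float(q) for q in sys.argv[1:]]
    plan(*v[:4],*( [v[4]] if len(v)>4 else []),*( [int(v[5])] if len(v)>5 else []))
E
python3 plan.py .57 -.17 .32 0 38 3
```

```text
t 2.15 pos [ 260.4 -568.1  222.5] a -65.37 tilt [-0.  0.] open 0.998 F [-0.1 -0.5  0.4]
[[[-17.2, -33.1, -7.2], -0.12], [[-13.1, -34.9, -7.2], -0.12], [[-8.9, -36.2, -7.2], -0.12], [[-4.5, -37.0, -7.2], -0.12], [[-0.0, -37.3, -7.2], -0.12]]
[[[4.5, -37.0, -7.2], -0.12], [[8.9, -36.2, -7.2], -0.12], [[13.1, -34.9, -7.2], -0.12], [[17.2, -33.1, -7.2], -0.12], [[21.1, -30.8, -7.2], -0.061]]
[[[22.9, -29.5, -7.2], 0.0], [[22.9, -29.5, -7.2], 0.0], [[22.9, -29.4, -7.3], 0.0], [[11.9, -15.4, -3.8], 0.0], [[0.0, 0.0, 0.0], 0.0]]
left [ 0. -0. -0.] -0.0
```

Emit:
send_rows:
  motion:
    - [[-17, -33, -7], -0.12]
    - [[-13, -35, -7], -0.12]
    - [[-9, -36, -7], -0.12]
    - [[-4.5, -37, -7], -0.12]
    - [[0, -37, -7], -0.12]

```text
time_s: 2.57
position: [0.3721, -0.4239, 0.2559]
tcp_rot: [[0.863, -0.505, -0.002], [-0.505, -0.863, -0.003], [0.0, 0.004, -1.0]]
force: [0.5, -0.3, -0.1]
opening: 1.001
```

```bash
python3 plan.py .57 -.17 .32 0 38 3
```

```text
t 2.57 pos [ 372.1 -423.9  255.9] a -30.3 tilt [-0.0016 -0.0031] open 1.001 F [ 0.5 -0.3 -0.1]
[[[5.0, -36.9, -7.4], -0.12], [[9.3, -36.1, -7.4], -0.12], [[13.6, -34.7, -7.4], -0.12], [[17.6, -32.8, -7.4], -0.12], [[21.4, -30.5, -7.4], -0.049]]
[[[22.9, -29.4, -7.4], 0.0], [[22.9, -29.4, -7.5], 0.0], [[23.0, -29.4, -7.4], 0.0], [[14.6, -18.7, -4.8], 0.0], [[0.0, -0.0, 0.0], 0.0]]
[[[0.0, -0.0, 0.0], 0.0], [[0.0, -0.0, 0.0], 0.0], [[0.0, -0.0, 0.0], 0.0], [[0.0, -0.0, 0.0], 0.0], [[0.0, -0.0, 0.0], 0.0]]
left [ 0.  0. -0.] -0.01
```

Tracking works well.

Emit:
send_rows:
  motion:
    - [[5, -37, -7.4], -0.12]
    - [[9.3, -36, -7.4], -0.12]
    - [[13.6, -34.7, -7.4], -0.12]
    - [[17.6, -32.8, -7.4], -0.12]
    - [[21.4, -30.5, -7.4], -0.05]

```text
time_s: 2.98
position: [0.4891, -0.2679, 0.2947]
tcp_rot: [[1.0, 0.027, -0.0], [0.027, -1.0, -0.004], [-0.001, 0.004, -1.0]]
force: [-0.2, 0.8, -0.7]
opening: 0.997
```

Emit:
send_rows:
  motion:
    - [[23, -29.4, -7.4], 0]
    - [[23, -29.4, -7.4], 0]
    - [[23, -29.4, -7.4], 0]
    - [[15, -19, -5], 0]
    - [[0, 0, 0], 0]

```text
time_s: 3.4
position: [0.5773, -0.1458, 0.3256]
tcp_rot: [[0.999, 0.037, 0.007], [0.037, -0.999, -0.004], [0.007, 0.004, -1.0]]
force: [1.2, -0.8, -0.2]
opening: 1.0
```

```bash
cat > look.py <<'E'
from h import *
import sys
np.set_printoptions(precision=4,suppress=True)
Z=dict(vial1=.007,clean_a=.007,rack_wash_hole0=.045,rack_dry_hole0=.045,rack_wash=0,rack_dry=0,brush=.015,brush_grip=.16,brush_tip=.015,stand=0,stand_floor=.015,jug=0,flask=0,beaker=0)
n,sv=sys.argv[1:3]
c=cam(n,sv)
import pickle;pickle.dump(c,open('pics/%s.pkl'%sv,'wb'))
for t in sys.argv[3:]:
    for r in place_of(n,t)[:6]:
        if r['p']>.2: print(t,round(r['p'],2),np.round(r['xy'],1),at(c,r['xy'],Z[t])[:2])
s=bot.read_state();print(round(s['time_s'],2),np.array(s['position']))
E
python3 look.py wrist b1 rack_wash_hole0 vial1 stand_floor brush_grip stand rack_wash
```

```text
rack_wash_hole0 0.87 [174.1 144.4] [ 0.4428 -0.1225]
rack_wash_hole0 0.84 [185.6 182.6] [ 0.4585 -0.1858]
rack_wash_hole0 0.68 [199.8 210.9] [ 0.4811 -0.2361]
vial1 0.96 [190.9 175.6] [ 0.4588 -0.1827]
vial1 0.67 [181.5 146. ] [ 0.4443 -0.1298]
vial1 0.64 [128.8 140.1] [ 0.3534 -0.1231]
vial1 0.58 [186.4  82.5] [ 0.4574 -0.0259]
vial1 0.3 [349.1 208.5] [ 0.756  -0.2361]
stand_floor 0.83 [321.4  97. ] [ 0.68   -0.0402]
stand_floor 0.77 [200.5 286. ] [ 0.472 -0.412]
brush_grip 0.8 [347.9  92.9] [ 0.6766 -0.0421]
stand 0.75 [318.1  96.7] [ 0.6777 -0.0391]
stand 0.6 [204.5 278.6] [ 0.4776 -0.4047]
rack_wash 0.55 [191.6 173.2] [ 0.4586 -0.1799]
3.75 [ 0.5735 -0.1511  0.3238]
```

View pics/b1.png

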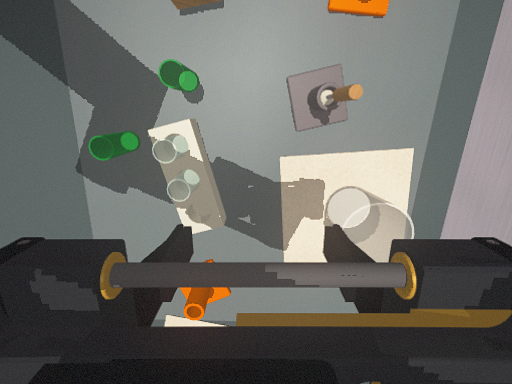

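```bash
python3 plan.py .678 -.041 .23 0 33 1
```

```text
t 3.75 pos [ 573.5 -151.1  323.8] a 1.68 tilt [ 0.0015 -0.0042] open 0.998 F [1.  1.  0.1]
[[[19.9, -19.8, 17.3], 0.029], [[19.3, -20.4, 17.3], 0.0], [[19.3, -20.3, 17.4], 0.0], [[19.4, -20.3, 17.3], 0.0], [[19.3, -20.4, 17.4], 0.0]]
left [ 7.9  8.3 -7.1] -0.01
```

Emit:
send_rows:
  motion:
    - [[20, -20, 17], 0.03]
    - [[20, -21, 17], 0]
    - [[20, -21, 17], 0]
    - [[20, -21, 17], 0]
    - [[20, -21, 17], 0]

```text
time_s: 4.17
position: [0.6748, -0.0588, 0.2408]
tcp_rot: [[1.0, -0.023, 0.008], [-0.023, -1.0, -0.012], [0.009, 0.011, -1.0]]
force: [-0.2, -0.3, 0.2]
opening: 1.002
```

Emit:
send_rows:
  motion:
    - [[0, 0, 0], 0]
    - [[0, 0, 0], 0]
    - [[0, 0, 0], 0]
    - [[0, 0, 0], 0]
    - [[0, 0, 0], 0]

```text
time_s: 4.58
position: [0.6735, -0.0598, 0.2345]
tcp_rot: [[1.0, -0.025, -0.001], [-0.025, -1.0, -0.008], [-0.001, 0.008, -1.0]]
force: [0.5, -0.6, 0.7]
opening: 1.0
```

```bash
python3 look.py wrist b2 brush_grip stand_floor stand
```

```text
brush_grip 0.87 [259.9 183.4] [ 0.6757 -0.0418]
brush_grip 0.68 [116.  257.2] [ 0.5325 -0.1136]
stand_floor 0.81 [293.7  17.6] [0.7216 0.1265]
stand_floor 0.59 [261.4 155. ] [ 0.6788 -0.04  ]
stand 0.85 [294.1  20.1] [0.7239 0.1279]
stand 0.73 [258.9 154.5] [ 0.6753 -0.0417]
4.78 [ 0.6739 -0.0592  0.2348]
```

View pics/b2.png

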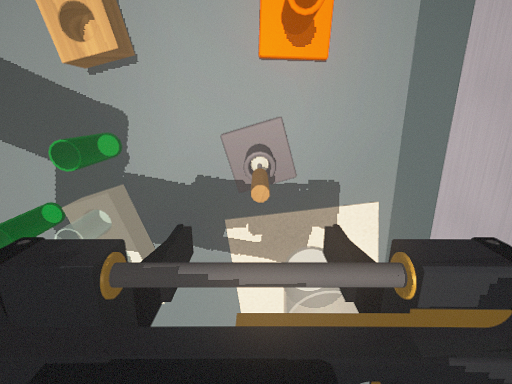

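```bash
python3 - <<'E'
from h import *;import pickle
c=pickle.load(open('pics/b2.pkl','rb'))
print(at(c,(260.3,194),.19),at(c,(259.5,165),.087))
i=c['image'][130:210,210:310];cv2.imwrite('pics/b2c.png',cv2.resize(i,None,fx=7,fy=7,interpolation=cv2.INTER_CUBIC))
E
python3 plan.py .6765 -.041 .141 0 24 1
```

```text
[ 0.6758075  -0.04230573  0.19      ] [ 0.67577103 -0.03971736  0.087     ]
t 4.78 pos [673.9 -59.2 234.8] a -1.42 tilt [ 0.0002 -0.0083] open 1.001 F [0.3 0.1 0.9]
[[[0.5, -4.6, 23.5], -0.025], [[0.7, -4.6, 23.6], 0.0], [[0.6, -4.6, 23.6], 0.0], [[0.6, -4.5, 23.1], 0.0], [[0.0, 0.0, -0.0], 0.0]]
left [ 0. -0.  0.] -0.02
```

View pics/b2c.png

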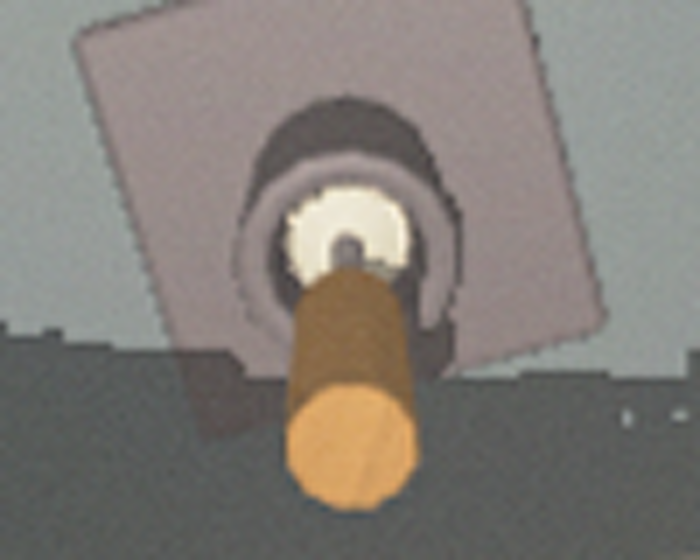

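Emit:
send_rows:
  motion:
    - [[1, -9, 10], -0.025]
    - [[1, -8, 22], 0]
    - [[0.5, -2, 24], 0]
    - [[0, 0, 24], 0]
    - [[0, 0, 14], 0]

```text
time_s: 5.2
position: [0.6815, -0.0398, 0.1435]
tcp_rot: [[1.0, 0.005, 0.016], [0.005, -1.0, -0.011], [0.016, 0.011, -1.0]]
force: [0.2, 0.8, -0.2]
opening: 0.999
```

Emit:
send_rows:
  motion:
    - [[0, 0, 0], 0]
    - [[0, 0, 0], 0]
    - [[0, 0, 0], 0]
    - [[0, 0, 0], 0]
    - [[0, 0, 0], 0]

```text
time_s: 5.62
position: [0.6794, -0.0371, 0.1403]
tcp_rot: [[1.0, 0.009, 0.01], [0.009, -1.0, -0.009], [0.01, 0.009, -1.0]]
force: [-0.2, 0.2, -0.7]
opening: 1.002
```

```bash
python3 plan.py .676 -.0415 .141 0 24 1; python3 -c "
from h import *
cam('wrist','b3')"
```

```text
t 5.62 pos [679.4 -37.1 140.3] a 0.51 tilt [ 0.0101 -0.0086] open 1.002 F [-0.2  0.2 -0.7]
[[[-3.4, 4.3, -0.7], 0.009], [[-0.0, 0.0, -0.0], -0.0], [[-0.0, 0.0, -0.0], -0.0], [[-0.0, 0.0, -0.0], -0.0], [[-0.0, 0.0, -0.0], -0.0]]
left [-0. -0.  0.] 0.0
```

View pics/b3.png

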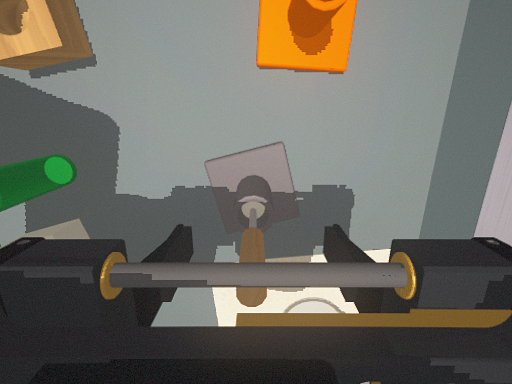

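Emit:
send_rows:
  motion:
    - [[-3, 4, 0], 0]
    - [[0, 0, 0], 0]
    - [[0, 0, 0], 0]
    - [[0, 0, 0], 0]
    - [[0, 0, 0], 0]

```text
time_s: 6.08
position: [0.6781, -0.0425, 0.1441]
tcp_rot: [[1.0, 0.008, 0.017], [0.008, -1.0, -0.01], [0.017, 0.01, -1.0]]
force: [0.2, -0.1, 0.8]
opening: 1.002
```

Emit:
send_rows:
  motion:
    - [[0, 0, 0], 0]
    - [[0, 0, 0], 0]
    - [[0, 0, 0], 0]
    - [[0, 0, 0], 0]
    - [[0, 0, 0], 0]
  gripper: 1.0

```text
time_s: 6.5
position: [0.6781, -0.0426, 0.1441]
tcp_rot: [[1.0, 0.008, 0.017], [0.008, -1.0, -0.01], [0.017, 0.01, -1.0]]
force: [-0.4, 0.3, -0.7]
opening: 0.707
```

Emit:
send_rows:
  motion:
    - [[0, 0, 0], 0]
    - [[0, 0, 0], 0]
    - [[0, 0, 0], 0]
    - [[0, 0, 0], 0]
    - [[0, 0, 0], 0]

```text
time_s: 6.92
position: [0.678, -0.0424, 0.1438]
tcp_rot: [[1.0, 0.008, 0.016], [0.008, -1.0, -0.01], [0.016, 0.01, -1.0]]
force: [0.7, 0.2, 0.7]
opening: 0.328
```

```bash
python3 plan.py .676 -.0415 .141 0 24 1; python3 -c "
from h import *
cam('wrist','b4')"
```

```text
t 6.92 pos [678.  -42.4 143.8] a 0.49 tilt [ 0.0164 -0.01  ] open 0.328 F [0.7 0.2 0.7]
[[[-2.0, -0.9, 2.8], 0.008], [[-0.0, -0.0, -0.0], 0.0], [[-0.0, -0.0, -0.0], 0.0], [[-0.0, -0.0, -0.0], 0.0], [[-0.0, -0.0, -0.0], 0.0]]
left [-0.  0.  0.] -0.03
```

View pics/b4.png

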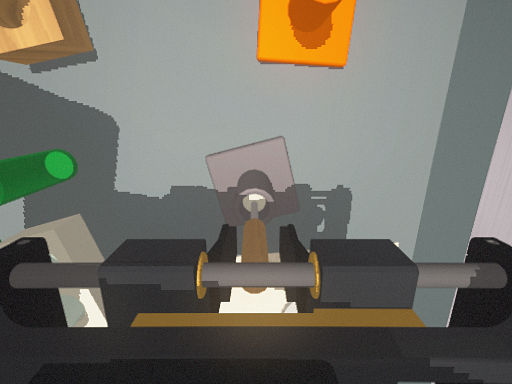

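Emit:
send_rows:
  motion:
    - [[0, 0, 0], 0]
    - [[0, 0, 0], 0]
    - [[0, 0, 0], 0]
    - [[0, 0, 0], 0]
    - [[0, 0, 0], 0]

```text
time_s: 7.38
position: [0.6768, -0.0425, 0.1437]
tcp_rot: [[1.0, 0.009, 0.014], [0.009, -1.0, -0.01], [0.013, 0.01, -1.0]]
force: [-0.1, -0.7, -0.4]
opening: 0.175
```

```bash
python3 plan.py .676 -.0415 .20 0 24 1
```

```text
t 7.38 pos [676.8 -42.5 143.7] a 0.5 tilt [ 0.0135 -0.01  ] open 0.175 F [-0.1 -0.7 -0.4]
[[[-0.3, -0.4, -24.0], 0.009], [[-0.4, -0.4, -24.0], -0.0], [[-0.1, -0.2, -8.3], -0.0], [[0.0, 0.0, 0.0], -0.0], [[0.0, 0.0, 0.0], -0.0]]
left [ 0. -0. -0.] 0.02
```

Emit:
send_rows:
  motion:
    - [[0, 0, -15], 0]
    - [[0, 0, -24], 0]
    - [[0, 0, -26], 0]
    - [[0, 0, -26], 0]
    - [[0, 0, -26], 0]

```text
time_s: 7.8
position: [0.6729, -0.0411, 0.2552]
tcp_rot: [[1.0, 0.008, 0.002], [0.008, -1.0, -0.007], [0.002, 0.007, -1.0]]
force: [0.5, -0.4, -0.5]
opening: 0.178
```

```bash
python3 plan.py .50 -.11 .265 0 30 2
```

```text
t 7.8 pos [672.9 -41.1 255.2] a 0.46 tilt [ 0.0017 -0.0073] open 0.178 F [ 0.5 -0.4 -0.5]
[[[-27.9, 10.9, -1.6], 0.008], [[-27.8, 11.1, -1.6], 0.0], [[-27.8, 11.1, -1.6], 0.0], [[-27.8, 11.0, -1.6], 0.0], [[-27.8, 11.1, -1.6], 0.0]]
[[[-27.9, 11.0, -1.5], 0.0], [[-6.0, 2.4, -0.3], 0.0], [[-0.0, 0.0, -0.0], 0.0], [[-0.0, 0.0, -0.0], 0.0], [[-0.0, 0.0, -0.0], 0.0]]
left [-0. -0.  0.] -0.0
```

Emit:
send_rows:
  motion:
    - [[-30, 11, -2], 0.008]
    - [[-32, 12, -2], 0]
    - [[-32, 12, -2], 0]
    - [[-32, 12, -2], 0]
    - [[-30, 12, -2], 0]

```text
time_s: 8.22
position: [0.5247, -0.1014, 0.2715]
tcp_rot: [[0.999, 0.006, 0.031], [0.006, -1.0, -0.013], [0.031, 0.013, -0.999]]
force: [0.5, -0.8, -0.6]
opening: 0.176
```

```bash
python3 plan.py .4435 -.1235 .265 0 30 1
```

```text
t 8.22 pos [ 524.7 -101.4  271.5] a 0.36 tilt [ 0.0315 -0.0129] open 0.176 F [ 0.5 -0.8 -0.6]
[[[-28.9, 7.7, 2.3], 0.006], [[-28.9, 7.8, 2.3], 0.0], [[-23.5, 6.4, 1.9], 0.0], [[0.0, -0.0, 0.0], 0.0], [[0.0, -0.0, 0.0], 0.0]]
left [ 0.  0. -0.] -0.01
```

Emit:
send_rows:
  motion:
    - [[-28, 8, 2], 0.006]
    - [[-24, 7, 2], 0]
    - [[-12, 4, 1], 0]
    - [[-4, 1, 0], 0]
    - [[-1, 0, 0], 0]

```text
time_s: 8.63
position: [0.4475, -0.1232, 0.2656]
tcp_rot: [[0.999, -0.005, 0.033], [-0.004, -1.0, -0.015], [0.033, 0.014, -0.999]]
force: [0.1, 0.7, -0.5]
opening: 0.176
```

```bash
python3 plan.py .4435 -.1235 .265 0 30 1;python3 look.py wrist b5 rack_wash_hole0 vial1 brush_tip brush_grip; python3 look.py side b5s brush_tip; python3 look.py scene b5c brush_tip
```

```text
t 8.63 pos [ 447.5 -123.2  265.6] a -0.25 tilt [ 0.0327 -0.0145] open 0.176 F [ 0.1  0.7 -0.5]
[[[-4.0, 0.4, 0.6], -0.004], [[0.0, -0.0, -0.0], -0.0], [[0.0, -0.0, -0.0], -0.0], [[0.0, -0.0, -0.0], -0.0], [[0.0, -0.0, -0.0], -0.0]]
left [0. 0. 0.] 0.02
rack_wash_hole0 0.94 [273.9 238.7] [ 0.4794 -0.2371]
rack_wash_hole0 0.92 [249.9 168.6] [ 0.4431 -0.1243]
rack_wash_hole0 0.69 [264.9 205.4] [ 0.465  -0.1811]
vial1 0.73 [260.3 198.7] [ 0.4596 -0.1834]
vial1 0.72 [191.2 164.1] [ 0.3517 -0.1247]
vial1 0.69 [249.3 165.9] [ 0.4423 -0.1285]
vial1 0.68 [255.4  93.4] [ 0.4526 -0.0215]
brush_grip 0.89 [258.5 250.5] [ 0.4513 -0.1916]
brush_grip 0.65 [249.1 170.2] [ 0.4421 -0.1004]
8.88 [ 0.4493 -0.123   0.2655]
brush_tip 0.71 [230.8 207.3] [0.44   0.0438]
brush_tip 0.52 [229.3 167.8] [0.4355 0.3153]
8.98 [ 0.449  -0.1229  0.2653]
brush_tip 0.67 [251.7 166.4] [0.4505 0.2729]
brush_tip 0.67 [248.5 155.5] [0.4036 0.3189]
brush_tip 0.49 [173.1 206.1] [ 0.3559 -0.0411]
9.08 [ 0.4486 -0.1229  0.2652]
```

View pics/b5.png

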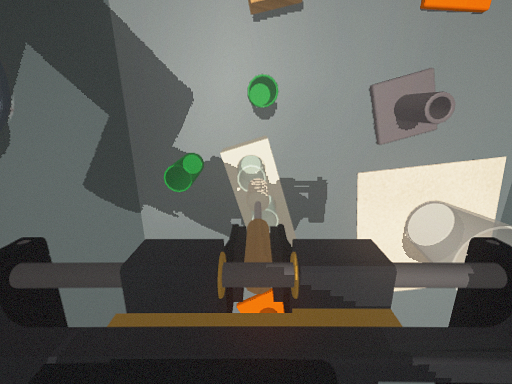

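View pics/b5s.png

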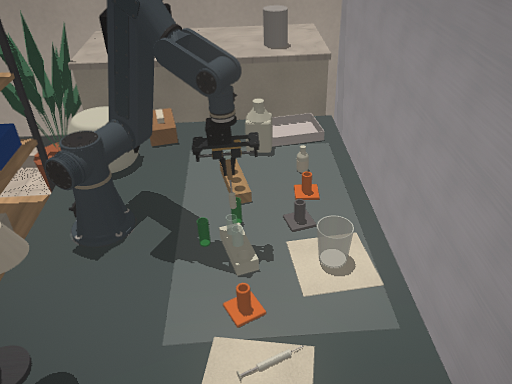

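View pics/b5c.png

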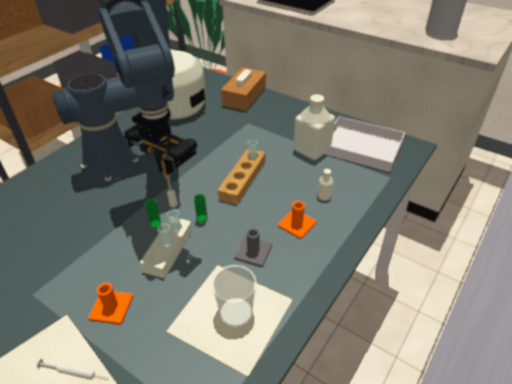

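```bash
cat > tri.py <<'E'
from h import *
import pickle
def tri(L):
    A=np.zeros((3,3));b=np.zeros(3)
    for c,xy in L:
        o,d=ray(c,xy);d/=np.linalg.norm(d);M=np.eye(3)-np.outer(d,d);A+=M;b+=M@o
    return np.linalg.solve(A,b)
def L(n): return pickle.load(open('pics/%s.pkl'%n,'rb'))
E
python3 - <<'E'
from tri import *
s=L('b5s');c=L('b5c');w=L('b5')
print(tri([(s,(230.8,207.3)),(c,(173.1,206.1))]))
for n,a in(('b5s',(190,160,270,260)),('b5c',(130,170,210,250)),('b5',(210,130,300,240))):
    i=L(n)['image'][a[1]:a[3],a[0]:a[2]];cv2.imwrite('pics/%sz.png'%n,cv2.resize(i,None,fx=6,fy=6,interpolation=cv2.INTER_CUBIC))
E
```

```text
[ 0.44793308 -0.11887533  0.1321404 ]
```

View pics/b5sz.png

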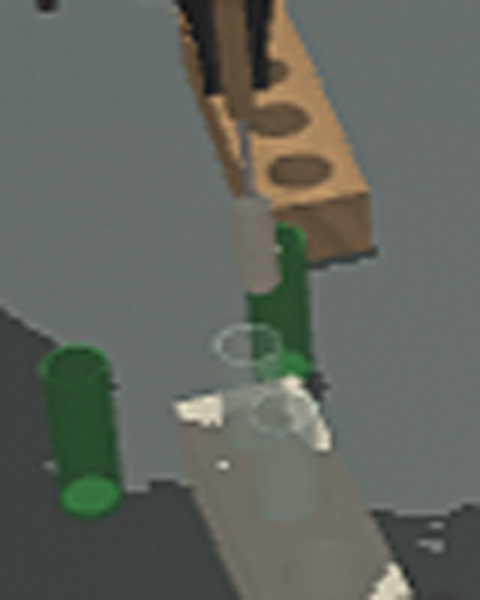

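View pics/b5cz.png

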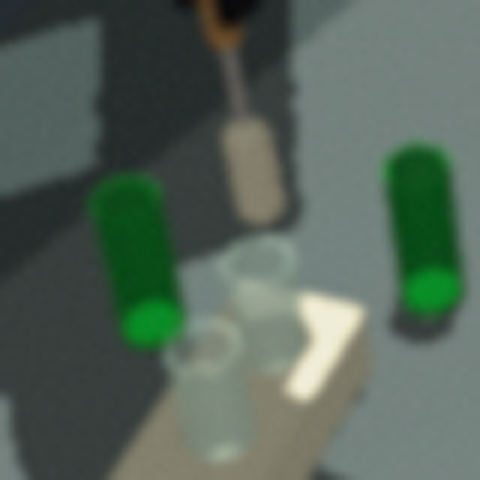

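View pics/b5z.png

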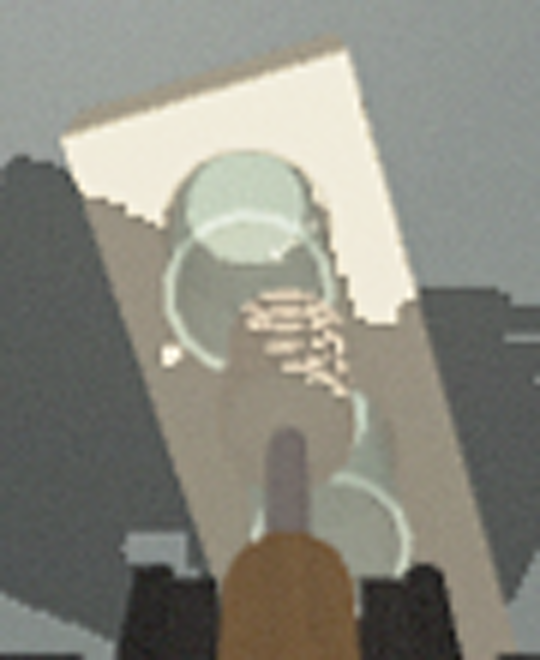

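```bash
python3 - <<'E'
from tri import *
s=L('b5s');c=L('b5c');w=L('b5')
t=tri([(s,(233.7,207.5)),(c,(173.7,205.5))]);print('tip',t)
print('wrist proj of tip',proj(w,t),proj(w,t+[-.004,0.002,.0]))
print('v1 mouth',at(w,(251.3,178.3),.102),'v1 floor',at(w,(251.2,164.2),.009),'v2 mouth',at(w,(265.3,221.8),.102))
print('v1 mouth side',at(s,(190+249/6,160+346/6),.102),'scene',at(c,(130+258/6,170+263/6),.102))
print('v2 mouth side',at(s,(190+283/6,160+413/6),.102),'scene',at(c,(130+203/6,170+347/6),.102))
E
```

```text
tip [ 0.45569488 -0.12333028  0.13772038]
wrist proj of tip [[261.59924633 185.77749284]] [[257.99796867 184.09059039]]
v1 mouth [ 0.44458343 -0.1239199   0.102     ] v1 floor [ 0.44531135 -0.12535402  0.009     ] v2 mouth [ 0.462223   -0.18277664  0.102     ]
v1 mouth side [ 0.44668939 -0.1289424   0.102     ] scene [ 0.44876937 -0.12564379  0.102     ]
v2 mouth side [ 0.46369776 -0.18631144  0.102     ] scene [ 0.46562459 -0.18222521  0.102     ]
```

Emit:
send_rows:
  motion:
    - [[-3, 0, 0], 0.0]
    - [[-3, 0, 0], 0]
    - [[-2, 0, 0], 0]
    - [[0, 0, 0], 0]
    - [[0, 0, 0], 0]

```text
time_s: 9.5
position: [0.4402, -0.1224, 0.2646]
tcp_rot: [[0.999, -0.002, 0.032], [-0.001, -1.0, -0.014], [0.032, 0.014, -0.999]]
force: [0.6, -1.1, -0.6]
opening: 0.179
```

```bash
cat > tip.py <<'E'
import sys,numpy as np
from rig import bot
s=bot.read_state();p=np.array(s['position']);R=np.array(s['tcp_rot'])
L=float(sys.argv[3]) if len(sys.argv)>3 else .129
t=p+R[:,2]*L
d=np.array([float(sys.argv[1]),float(sys.argv[2]),t[2]])-t
print(round(s['time_s'],2),'tcp',np.round(p*1e3,1),'tip',np.round(t*1e3,1),'tilt',np.round(R[:2,2],4),'move tool mm',np.round(R.T@d*1e3,1),'open',s['opening'],'F',s['force'])
E
python3 tip.py .4452 -.1245
```

```text
9.5 tcp [ 440.2 -122.4  264.6] tip [ 444.3 -124.2  135.6] tilt [ 0.0317 -0.014 ] move tool mm [0.9 0.3 0. ] open 0.17885974949896702 F [ 0.6319094  -1.12624523 -0.57508993]
```

Emit:
send_rows:
  motion:
    - [[30, 0, 0], 0.0]
    - [[-6, 0, 0], 0]
    - [[-6, 0, 0], 0]
    - [[-6, 0, 0], 0]
    - [[-6, 0, 0], 0]

```text
time_s: 9.92
position: [0.4462, -0.1227, 0.2645]
tcp_rot: [[0.999, -0.002, 0.032], [-0.001, -1.0, -0.014], [0.032, 0.014, -0.999]]
force: [-0.3, 0.9, -1.1]
opening: 0.178
```

```bash
python3 tip.py .4452 -.1245
```

```text
9.92 tcp [ 446.2 -122.7  264.5] tip [ 450.3 -124.5  135.5] tilt [ 0.0322 -0.0141] move tool mm [-5.1 -0.  -0.2] open 0.17764927226705593 F [-0.26264104  0.86924087 -1.07514569]
```

Emit:
send_rows:
  motion:
    - [[-3, 0, 0], 0.0]
    - [[-2.3, 0, 8], 0]
    - [[-0.3, 0, 8], 0]
    - [[-0.2, 0, 6], 0]
    - [[0, 0, 4], 0]

```text
time_s: 10.33
position: [0.4379, -0.123, 0.237]
tcp_rot: [[0.999, -0.004, 0.033], [-0.004, -1.0, -0.015], [0.033, 0.015, -0.999]]
force: [-1.1, -0.2, -0.1]
opening: 0.175
```

```bash
python3 tip.py .4452 -.1245; python3 look.py side b6s; python3 look.py scene b6c;python3 look.py wrist b6; python3 - <<'E'
from tri import *
a=[cv2.resize(L(n)['image'][q[1]:q[3],q[0]:q[2]],None,fx=6,fy=6,interpolation=cv2.INTER_CUBIC) for n,q in(('b6s',(205,180,270,270)),('b6c',(140,180,205,270)))]
cv2.imwrite('pics/b6z.png',np.hstack(a))
E
```

```text
10.33 tcp [ 437.9 -123.   237. ] tip [ 442.2 -124.9  108.1] tilt [ 0.0334 -0.0149] move tool mm [ 3.  -0.4  0.1] open 0.17501136689345573 F [-1.05186064 -0.16313214 -0.06271526]
10.38 [ 0.4375 -0.1227  0.2364]
10.43 [ 0.4378 -0.1228  0.2369]
10.48 [ 0.4383 -0.123   0.2374]
```

View pics/b6z.png

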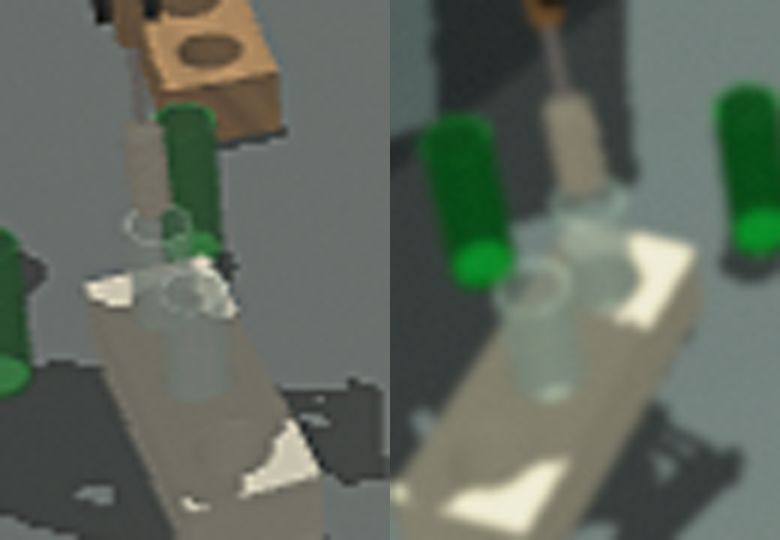

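View pics/b6.png

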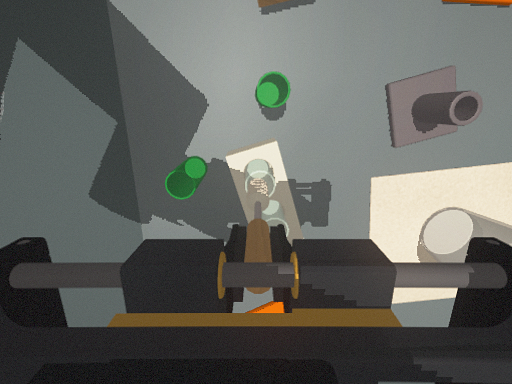

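```bash
python3 - <<'E'
from tri import *
s=L('b6s');c=L('b6c')
t=tri([(s,(230.5,215)),(c,(171.7,211.7))]);m=tri([(s,(231.3,217.5)),(c,(173,214.2))]);print(t,m,t-m)
E
```

```text
[ 0.44436871 -0.1251852   0.10910888] [ 0.44610173 -0.12357146  0.09796308] [-0.00173302 -0.00161374  0.0111458 ]
```

Emit:
send_rows:
  motion:
    - [[2.5, -0.8, 2], 0.0]
    - [[0, 0, 8], 0]
    - [[0, 0, 10], 0]
    - [[0, 0, 8], 0]
    - [[0, 0, 2], 0]

```text
time_s: 10.9
position: [0.4446, -0.1235, 0.2064]
tcp_rot: [[0.999, -0.003, 0.038], [-0.002, -1.0, -0.017], [0.038, 0.017, -0.999]]
force: [-1.0, 0.1, -0.1]
opening: 0.176
```

```bash
python3 tip.py .4452 -.1240
```

```text
10.9 tcp [ 444.6 -123.5  206.4] tip [ 449.5 -125.7   77.5] tilt [ 0.0379 -0.0172] move tool mm [-4.3 -1.7 -0.2] open 0.1764325196192484 F [-0.9648686   0.13404949 -0.10357366]
```

Emit:
send_rows:
  motion:
    - [[-3, -1, 0], 0.0]
    - [[-1.5, -0.6, 4], 0]
    - [[-0.6, -0.3, 9], 0]
    - [[-0.6, -0.3, 9], 0]
    - [[-0.3, -0.2, 3], 0]

```text
time_s: 11.32
position: [0.4396, -0.1215, 0.1801]
tcp_rot: [[0.999, -0.003, 0.039], [-0.002, -1.0, -0.018], [0.039, 0.018, -0.999]]
force: [-0.0, 0.6, -0.5]
opening: 0.175
```

```bash
python3 tip.py .4452 -.1240
```

```text
11.32 tcp [ 439.6 -121.5  180.1] tip [ 444.7 -123.8   51.2] tilt [ 0.0393 -0.0181] move tool mm [0.5 0.2 0. ] open 0.17520927934739586 F [-0.04470893  0.56113327 -0.46647355]
```

Emit:
send_rows:
  motion:
    - [[0, 0, 8], 0.0]
    - [[-0.3, -0.2, 9], 0]
    - [[-0.4, -0.2, 9], 0]
    - [[-0.4, -0.2, 7], 0]
    - [[0, 0, 1], 0]

```text
time_s: 11.73
position: [0.4405, -0.1219, 0.1444]
tcp_rot: [[0.999, -0.003, 0.042], [-0.002, -1.0, -0.02], [0.042, 0.019, -0.999]]
force: [-0.3, -0.1, -0.7]
opening: 0.175
```

```bash
python3 tip.py .4452 -.1240
```

```text
11.73 tcp [ 440.5 -121.9  144.4] tip [ 445.9 -124.4   15.6] tilt [ 0.0418 -0.0195] move tool mm [-0.7 -0.4 -0. ] open 0.17478495515635764 F [-0.32965565 -0.14041071 -0.73672799]
```

Emit:
send_rows:
  motion:
    - [[-0.5, 0, 1], 0.0]
    - [[0, 0, 0], 0]
    - [[0, 0, 0], 0]
    - [[0, 0, 0], 0]
    - [[0, 0, 0], 0]

```text
time_s: 12.15
position: [0.4406, -0.1223, 0.1438]
tcp_rot: [[0.999, -0.003, 0.043], [-0.002, -1.0, -0.02], [0.043, 0.02, -0.999]]
force: [-1.0, 0.3, 0.2]
opening: 0.175
```

```bash
python3 tip.py .4452 -.1240; python3 look.py side b7s; python3 look.py scene b7c;python3 look.py wrist b7; python3 - <<'E'
from tri import *
a=[cv2.resize(L(n)['image'][q[1]:q[3],q[0]:q[2]],None,fx=6,fy=6,interpolation=cv2.INTER_CUBIC) for n,q in(('b7s',(205,180,270,270)),('b7c',(140,180,205,270)))]
cv2.imwrite('pics/b7z.png',np.hstack(a))
E
```

```text
12.15 tcp [ 440.6 -122.3  143.8] tip [ 446.1 -124.9   14.9] tilt [ 0.0429 -0.0202] move tool mm [-0.9 -0.9 -0.1] open 0.17544877017685087 F [-0.9876702   0.29838893  0.21495952]
12.2 [ 0.4407 -0.1223  0.1438]
12.25 [ 0.4406 -0.1223  0.1438]
12.3 [ 0.4405 -0.1222  0.1437]
```

View pics/b7z.png

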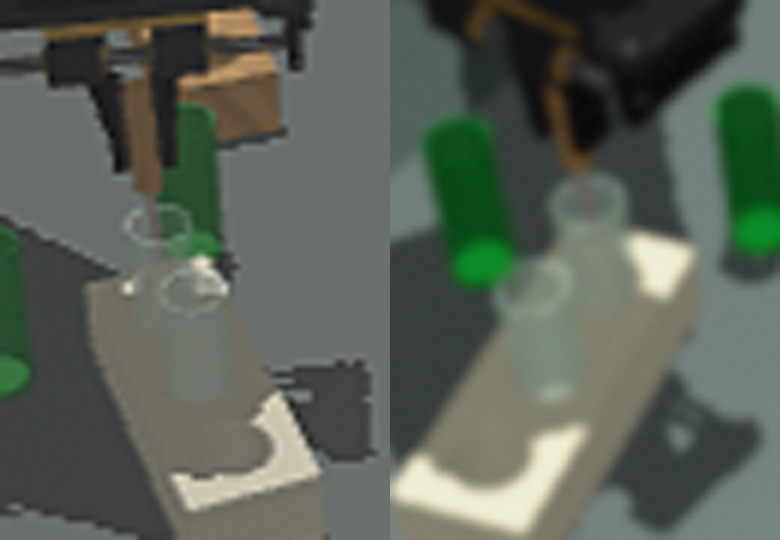

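View pics/b7.png

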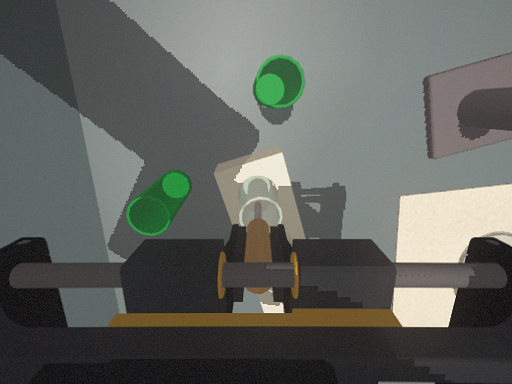

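Emit:
send_rows:
  motion:
    - [[0, 0, -8], 0.0]
    - [[0.4, 0, -14], 0]
    - [[0.6, 0.3, -16], 0]
    - [[0.6, 0.3, -14], 0]
    - [[0.4, 0.2, -6], 0]

```text
time_s: 12.72
position: [0.4386, -0.1211, 0.2044]
tcp_rot: [[0.999, -0.003, 0.039], [-0.002, -1.0, -0.018], [0.039, 0.018, -0.999]]
force: [-0.3, 0.1, -0.0]
opening: 0.175
```

```bash
python3 tip.py .4452 -.1240
```

```text
12.72 tcp [ 438.6 -121.1  204.4] tip [ 443.6 -123.4   75.5] tilt [ 0.0387 -0.0179] move tool mm [1.6 0.6 0.1] open 0.17510746407975716 F [-0.28247872  0.06702542 -0.02337252]
```

Emit:
send_rows:
  motion:
    - [[1, 0.5, 0], 0.0]
    - [[0, 0, 0], 0]
    - [[0, 0, 0], 0]
    - [[0, 0, 6], 0]
    - [[-0.3, -0.2, 10], 0]

```text
time_s: 13.13
position: [0.4416, -0.1226, 0.1903]
tcp_rot: [[0.999, -0.003, 0.045], [-0.002, -1.0, -0.022], [0.045, 0.021, -0.999]]
force: [0.6, 0.6, -0.7]
opening: 0.176
```

```bash
python3 tip.py .4452 -.1240
```

```text
13.13 tcp [ 441.6 -122.6  190.3] tip [ 447.4 -125.3   61.5] tilt [ 0.0452 -0.0215] move tool mm [-2.2 -1.3 -0.1] open 0.1763296763474571 F [ 0.56760488  0.6059157  -0.6553745 ]
```

Emit:
send_rows:
  motion:
    - [[-1.5, -1, 6], 0.0]
    - [[-0.8, -0.4, 12], 0]
    - [[-0.6, -0.3, 14], 0]
    - [[-0.5, -0.2, 11], 0]
    - [[0, 0, 2], 0]

```text
time_s: 13.55
position: [0.4382, -0.1207, 0.1392]
tcp_rot: [[0.999, -0.003, 0.04], [-0.002, -1.0, -0.019], [0.04, 0.019, -0.999]]
force: [-2.3, -0.1, 31.2]
opening: 0.176
```

```bash
python3 tip.py .4452 -.1240
```

```text
13.55 tcp [ 438.2 -120.7  139.2] tip [ 443.4 -123.1   10.4] tilt [ 0.0399 -0.0187] move tool mm [1.8 0.9 0.1] open 0.1757623708178867 F [-2.29121119 -0.07468013 31.15930649]
```

Emit:
send_rows:
  motion:
    - [[0.5, 0.3, -4], 0.0]
    - [[0, 0, 0], 0]
    - [[0, 0, 0], 0]
    - [[0, 0, 0], 0]
    - [[0, 0, 0], 0]

```text
time_s: 13.97
position: [0.4375, -0.1204, 0.141]
tcp_rot: [[0.999, -0.003, 0.036], [-0.002, -1.0, -0.016], [0.036, 0.016, -0.999]]
force: [0.5, -0.7, -0.6]
opening: 0.175
```

```bash
python3 tip.py .4452 -.1240
```

```text
13.97 tcp [ 437.5 -120.4  141. ] tip [ 442.  -122.5   12.1] tilt [ 0.0355 -0.0164] move tool mm [3.2 1.5 0.1] open 0.17462027852613465 F [ 0.53014008 -0.72078273 -0.61358089]
```

Emit:
send_rows:
  motion:
    - [[2, 1, -4], 0.0]
    - [[1, 0.5, -16], 0]
    - [[0.6, 0.3, -26], 0]
    - [[0.9, 0.4, -32], 0]
    - [[0.9, 0.4, -32], 0]

```text
time_s: 14.38
position: [0.4346, -0.119, 0.249]
tcp_rot: [[1.0, -0.003, 0.019], [-0.003, -1.0, -0.007], [0.019, 0.007, -1.0]]
force: [0.3, -0.4, -1.1]
opening: 0.176
```

```bash
python3 tip.py .463 -.183
```

```text
14.38 tcp [ 434.6 -119.   249. ] tip [ 437.  -119.9  120.1] tilt [ 0.0185 -0.0069] move tool mm [26.2 63.   0.9] open 0.17599232559720285 F [ 0.30207926 -0.36502769 -1.08065327]
```

Emit:
send_rows:
  motion:
    - [[5, 8, -4], 0.0]
    - [[7, 18, 0], 0]
    - [[7, 18, 0], 0]
    - [[5, 12, 0], 0]
    - [[2, 5, 0], 0]

```text
time_s: 14.8
position: [0.4645, -0.1829, 0.2631]
tcp_rot: [[0.999, 0.0, 0.033], [0.001, -1.0, -0.015], [0.033, 0.015, -0.999]]
force: [-0.4, -0.2, -0.5]
opening: 0.174
```

```bash
python3 tip.py .463 -.183
```

```text
14.8 tcp [ 464.5 -182.9  263.1] tip [ 468.7 -184.9  134.2] tilt [ 0.0331 -0.0149] move tool mm [-5.7 -1.9 -0.2] open 0.17418926338676813 F [-0.43885368 -0.22576008 -0.48349238]
```

Emit:
send_rows:
  motion:
    - [[-3, -1, 0], 0.0]
    - [[-2.4, -0.8, 6], 0]
    - [[-0.4, -0.2, 8], 0]
    - [[-0.2, -0.1, 6], 0]
    - [[0, 0, 3], 0]

```text
time_s: 15.22
position: [0.4566, -0.1795, 0.2357]
tcp_rot: [[1.0, -0.001, 0.028], [-0.001, -1.0, -0.011], [0.028, 0.011, -1.0]]
force: [-0.7, 1.6, -0.2]
opening: 0.177
```

Emit:
send_rows:
  motion:
    - [[0, 0, 0], 0.0]
    - [[0, 0, 0], 0]
    - [[0, 0, 0], 0]
    - [[0, 0, 0], 0]
    - [[0, 0, 0], 0]

```text
time_s: 15.63
position: [0.4551, -0.1771, 0.2335]
tcp_rot: [[1.0, 0.001, 0.024], [0.001, -1.0, -0.007], [0.024, 0.007, -1.0]]
force: [-0.5, 0.0, -0.5]
opening: 0.175
```

```bash
python3 tip.py .463 -.183; python3 look.py side b8s; python3 look.py scene b8c; python3 tip.py .463 -.183; python3 - <<'E'
from tri import *
a=[cv2.resize(L(n)['image'][q[1]:q[3],q[0]:q[2]],None,fx=6,fy=6,interpolation=cv2.INTER_CUBIC) for n,q in(('b8s',(205,180,270,270)),('b8c',(140,180,205,270)))]
cv2.imwrite('pics/b8z.png',np.hstack(a))
E
```

```text
15.63 tcp [ 455.1 -177.1  233.5] tip [ 458.1 -178.   104.6] tilt [ 0.0237 -0.0072] move tool mm [4.9 5.  0.2] open 0.1747608409957601 F [-0.47919341  0.02102671 -0.52303198]
15.68 [ 0.4551 -0.1771  0.2336]
15.73 [ 0.4551 -0.1772  0.2336]
15.73 tcp [ 455.1 -177.2  233.6] tip [ 458.2 -178.1  104.7] tilt [ 0.024  -0.0074] move tool mm [4.8 4.9 0.2] open 0.1782603297330785 F [-0.1615356  -0.13419101 -0.62927733]
```

View pics/b8z.png

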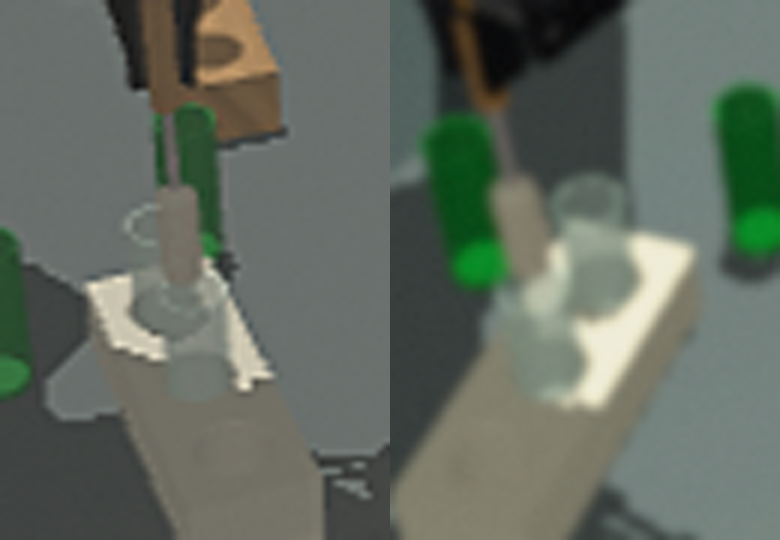

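```bash
python3 - <<'E'
from tri import *
s=L('b8s');c=L('b8c')
t=tri([(s,(235,226.8)),(c,(163.3,225.5))]);m=tri([(s,(236.7,228.8)),(c,(164.2,227.5))]);print(t,m,t-m)
E
```

```text
[ 0.45733761 -0.17581763  0.10160957] [ 0.46171847 -0.17777403  0.09607409] [-0.00438085  0.0019564   0.00553547]
```

Emit:
send_rows:
  motion:
    - [[3, 2, -1], 0.0]
    - [[1.5, 1.5, 0], 0]
    - [[0, 0, 0], 0]
    - [[0, 0, 0], 0]
    - [[0, 0, 0], 0]

```text
time_s: 16.15
position: [0.4609, -0.1817, 0.2357]
tcp_rot: [[1.0, 0.0, 0.026], [0.0, -1.0, -0.009], [0.026, 0.009, -1.0]]
force: [-0.6, 0.3, 0.2]
opening: 0.174
```

```bash
python3 tip.py .463 -.1815; python3 look.py wrist b9; python3 - <<'E'
from tri import *
i=L('b9')['image'][140:260,200:320];cv2.imwrite('pics/b9z.png',cv2.resize(i,None,fx=5,fy=5,interpolation=cv2.INTER_CUBIC))
E
```

```text
16.15 tcp [ 460.9 -181.7  235.7] tip [ 464.2 -182.8  106.8] tilt [ 0.026  -0.0088] move tool mm [-1.2 -1.3 -0. ] open 0.1736650073030118 F [-0.55664506  0.27799735  0.21062169]
16.2 [ 0.4608 -0.1817  0.2357]
```

View pics/b9z.png

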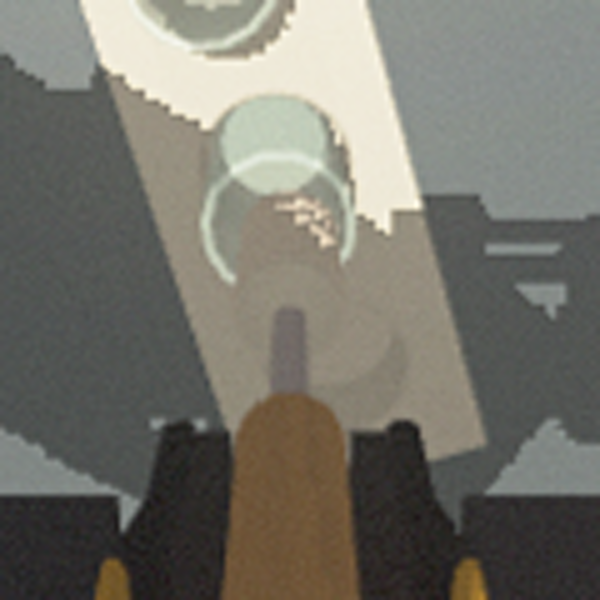

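Emit:
send_rows:
  motion:
    - [[-1.5, -1.5, 2], 0.0]
    - [[-0.4, -0.2, 10], 0]
    - [[-0.3, -0.1, 12], 0]
    - [[-0.3, -0.1, 12], 0]
    - [[-0.1, 0, 5], 0]

```text
time_s: 16.62
position: [0.4599, -0.1803, 0.1946]
tcp_rot: [[1.0, 0.0, 0.03], [0.001, -1.0, -0.011], [0.03, 0.011, -0.999]]
force: [0.6, 0.4, -0.0]
opening: 0.176
```

```bash
python3 tip.py .4625 -.1810
```

```text
16.62 tcp [ 459.9 -180.3  194.6] tip [ 463.7 -181.8   65.6] tilt [ 0.0296 -0.0112] move tool mm [-1.2 -0.8 -0. ] open 0.17640134099908283 F [ 0.55030321  0.35919157 -0.01527114]
```

Emit:
send_rows:
  motion:
    - [[-1, -0.6, 5], 0.0]
    - [[-0.4, -0.2, 11], 0]
    - [[-0.4, -0.1, 14], 0]
    - [[-0.3, -0.1, 12], 0]
    - [[-0.1, 0, 5], 0]

```text
time_s: 17.03
position: [0.4593, -0.1798, 0.1461]
tcp_rot: [[1.0, 0.0, 0.031], [0.001, -1.0, -0.012], [0.031, 0.012, -0.999]]
force: [0.0, -0.8, -0.9]
opening: 0.179
```

```bash
python3 tip.py .4625 -.1810
```

```text
17.03 tcp [ 459.3 -179.8  146.1] tip [ 463.3 -181.4   17.2] tilt [ 0.0312 -0.0123] move tool mm [-0.8 -0.4 -0. ] open 0.1788728232272044 F [ 0.02198951 -0.83789653 -0.86852062]
```

Emit:
send_rows:
  motion:
    - [[-0.5, -0.2, 2], 0.0]
    - [[0, 0, 0], 0]
    - [[0, 0, 0], 0]
    - [[0, 0, 0], 0]
    - [[0, 0, 0], 0]

```text
time_s: 17.45
position: [0.4591, -0.1798, 0.1445]
tcp_rot: [[1.0, 0.001, 0.032], [0.001, -1.0, -0.012], [0.032, 0.013, -0.999]]
force: [-0.1, 0.2, -0.6]
opening: 0.179
```

```bash
python3 tip.py .4625 -.1810;  python3 look.py side b10s; python3 look.py scene b10c; python3 - <<'E'
from tri import *
a=[cv2.resize(L(n)['image'][q[1]:q[3],q[0]:q[2]],None,fx=6,fy=6,interpolation=cv2.INTER_CUBIC) for n,q in(('b10s',(205,180,270,270)),('b10c',(140,180,205,270)))]
cv2.imwrite('pics/b10z.png',np.hstack(a))
E
```

```text
17.45 tcp [ 459.1 -179.8  144.5] tip [ 463.2 -181.4   15.6] tilt [ 0.0316 -0.0125] move tool mm [-0.7 -0.4 -0. ] open 0.17858280838293333 F [-0.13482558  0.20844441 -0.55285978]
17.5 [ 0.4592 -0.1798  0.1446]
17.55 [ 0.4591 -0.1798  0.1445]
```

View pics/b10z.png

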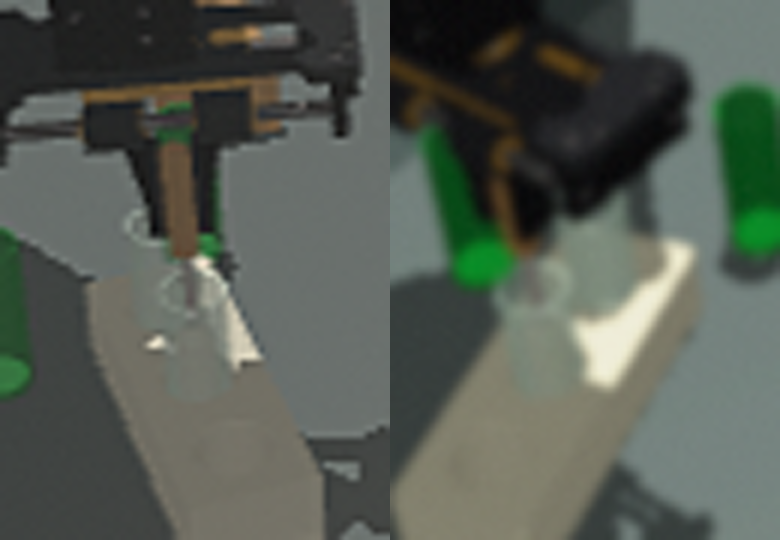

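Brush is inside vial2 at bottom. Stroke up.

Emit:
send_rows:
  motion:
    - [[0, 0, -8], 0.0]
    - [[0.3, 0, -14], 0]
    - [[0.4, 0.1, -16], 0]
    - [[0.4, 0.1, -14], 0]
    - [[0.3, 0.1, -6], 0]

```text
time_s: 17.97
position: [0.4577, -0.1787, 0.2059]
tcp_rot: [[1.0, 0.0, 0.029], [0.001, -1.0, -0.011], [0.029, 0.011, -1.0]]
force: [0.8, -0.4, -1.2]
opening: 0.174
```

Emit:
send_rows:
  motion:
    - [[0, 0, 0], 0.0]
    - [[0, 0, 0], 0]
    - [[0, 0, 0], 0]
    - [[0, 0, 0], 0]
    - [[0, 0, 0], 0]

```text
time_s: 18.38
position: [0.4579, -0.1788, 0.2072]
tcp_rot: [[0.999, 0.001, 0.032], [0.001, -1.0, -0.013], [0.032, 0.013, -0.999]]
force: [0.2, 0.1, -0.7]
opening: 0.178
```

```bash
python3 tip.py .4625 -.1810
```

```text
18.38 tcp [ 457.9 -178.8  207.2] tip [ 462.  -180.5   78.3] tilt [ 0.0317 -0.0126] move tool mm [0.5 0.5 0. ] open 0.1784962588740247 F [ 0.19320196  0.11656247 -0.74878062]
```

Emit:
send_rows:
  motion:
    - [[0.2, 0.3, 8], 0.0]
    - [[-0.4, 0, 14], 0]
    - [[-0.4, -0.2, 16], 0]
    - [[-0.4, -0.1, 14], 0]
    - [[-0.2, 0, 6], 0]

```text
time_s: 18.8
position: [0.4588, -0.1798, 0.1448]
tcp_rot: [[0.999, 0.0, 0.032], [0.001, -1.0, -0.013], [0.032, 0.013, -0.999]]
force: [-0.1, 0.4, -0.8]
opening: 0.172
```

```bash
python3 tip.py .4625 -.1810
```

```text
18.8 tcp [ 458.8 -179.8  144.8] tip [ 462.9 -181.4   15.9] tilt [ 0.0318 -0.0127] move tool mm [-0.4 -0.4 -0. ] open 0.17159354920463848 F [-0.13911281  0.40129907 -0.80504737]
```

Emit:
send_rows:
  motion:
    - [[0, 0, 1.5], 0.0]
    - [[0, 0, 0], 0]
    - [[0, 0, 0], 0]
    - [[0, 0, 0], 0]
    - [[0, 0, 0], 0]

```text
time_s: 19.22
position: [0.4578, -0.1792, 0.141]
tcp_rot: [[1.0, 0.0, 0.028], [0.001, -1.0, -0.01], [0.028, 0.01, -1.0]]
force: [-0.4, 0.2, 0.5]
opening: 0.174
```

Emit:
send_rows:
  motion:
    - [[0.2, 0, -6], 0.0]
    - [[0.4, 0, -18], 0]
    - [[0.5, 0.2, -28], 0]
    - [[0.8, 0.2, -32], 0]
    - [[0.8, 0.2, -34], 0]

```text
time_s: 19.63
position: [0.4538, -0.1765, 0.26]
tcp_rot: [[1.0, 0.0, 0.017], [0.0, -1.0, -0.002], [0.017, 0.002, -1.0]]
force: [1.1, -0.2, -0.6]
opening: 0.171
```

```bash
python3 tip.py .4625 -.1810; python3 look.py side b11s; python3 look.py scene b11c; python3 look.py wrist b11 stand_floor stand
```

```text
19.63 tcp [ 453.8 -176.5  260. ] tip [ 456.  -176.8  131. ] tilt [ 0.0167 -0.0024] move tool mm [6.5 4.2 0.1] open 0.17100956260327926 F [ 1.08961594 -0.20963399 -0.62100099]
19.68 [ 0.4578 -0.1789  0.2672]
19.73 [ 0.458  -0.1791  0.2649]
stand_floor 0.84 [260.9 294.2] [ 0.4712 -0.4183]
stand 0.97 [263.6 283.1] [ 0.4767 -0.4057]
stand 0.73 [400.   67.9] [ 0.6721 -0.0417]
19.88 [ 0.4542 -0.1767  0.2589]
```

View pics/b11s.png

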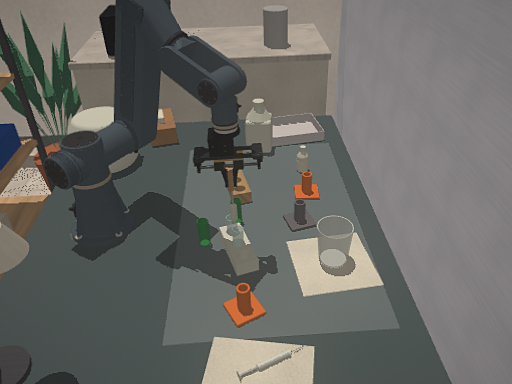

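View pics/b11.png

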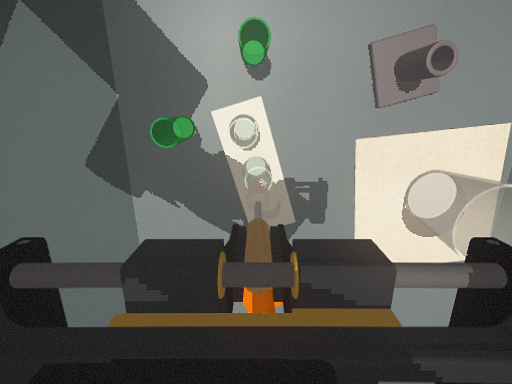

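```bash
python3 plan.py .65 -.055 .265 0 30 2; python3 -c "
from tri import *
print(at(L('b11'),(440.5,58),.087))"
```

```text
t 19.88 pos [ 454.2 -176.7  258.9] a 0.01 tilt [ 0.0183 -0.0035] open 0.179 F [-0.6 -0.1 -1.6]
[[[25.5, -15.8, -0.8], 0.0], [[25.5, -15.8, -0.8], 0.0], [[25.5, -15.8, -0.8], 0.0], [[25.5, -15.8, -0.8], 0.0], [[25.5, -15.9, -0.8], 0.0]]
[[[25.5, -15.8, -0.8], 0.0], [[25.4, -15.9, -0.8], 0.0], [[17.5, -10.9, -0.5], 0.0], [[-0.0, 0.0, -0.0], 0.0], [[-0.0, 0.0, -0.0], 0.0]]
left [-0. -0.  0.] -0.01
[ 0.67220898 -0.04264512  0.087     ]
```

Emit:
send_rows:
  motion:
    - [[20, -12, -2], 0.0]
    - [[26, -16, -2], 0]
    - [[26, -16, -2], 0]
    - [[26, -16, -1], 0]
    - [[26, -16, -1], 0]

```text
time_s: 20.3
position: [0.5719, -0.0986, 0.2605]
tcp_rot: [[1.0, -0.009, -0.003], [-0.009, -1.0, 0.003], [-0.003, -0.003, -1.0]]
force: [0.5, -0.1, -0.4]
opening: 0.178
```

Emit:
send_rows:
  motion:
    - [[25, -16, 0], 0.0]
    - [[20, -12, 0], 0]
    - [[12, -8, 0], 0]
    - [[5, -3, 0], 0]
    - [[0, 0, 0], 0]

```text
time_s: 20.72
position: [0.6367, -0.0526, 0.2491]
tcp_rot: [[1.0, -0.004, -0.018], [-0.004, -1.0, 0.01], [-0.018, -0.01, -1.0]]
force: [0.2, 0.3, -1.1]
opening: 0.176
```

Emit:
send_rows:
  motion:
    - [[0, 0, 0], 0.0]
    - [[0, 0, 0], 0]
    - [[0, 0, 0], 0]
    - [[0, 0, 0], 0]
    - [[0, 0, 0], 0]

```text
time_s: 21.13
position: [0.6313, -0.0545, 0.2458]
tcp_rot: [[1.0, -0.007, -0.029], [-0.006, -1.0, 0.011], [-0.029, -0.011, -1.0]]
force: [-0.7, 0.7, -0.9]
opening: 0.177
```

```bash
python3 tip.py .676 -.0405; python3 look.py wrist b12 stand_floor stand; python3 look.py side b12s; python3 look.py scene b12c; python3 tip.py .676 -.0405;python3 - <<'E'
from tri import *
i=L('b12')['image'][110:230,200:320];cv2.imwrite('pics/b12z.png',cv2.resize(i,None,fx=5,fy=5,interpolation=cv2.INTER_CUBIC))
a=[cv2.resize(L(n)['image'][q[1]:q[3],q[0]:q[2]],None,fx=6,fy=6,interpolation=cv2.INTER_CUBIC) for n,q in(('b12s',(270,160,335,240)),('b12c',(220,190,285,270)))]
cv2.imwrite('pics/b12y.png',np.hstack(a))
E
```

```text
21.13 tcp [631.3 -54.5 245.8] tip [627.6 -53.1 116.9] tilt [-0.0285  0.0108] move tool mm [ 48.3 -13.   -1.2] open 0.17684263771421482 F [-0.69387387  0.67019409 -0.87350091]
stand_floor 0.87 [295.1 161.7] [ 0.6792 -0.0421]
stand_floor 0.86 [334.1  32. ] [0.7228 0.1241]
stand 0.95 [288.  161.3] [ 0.67  -0.044]
stand 0.62 [334.1  30.7] [0.726  0.1294]
21.28 [ 0.6318 -0.0543  0.246 ]
21.33 [ 0.6319 -0.0542  0.246 ]
21.38 [ 0.632  -0.0541  0.246 ]
21.38 tcp [632.  -54.1 246. ] tip [628.4 -52.7 117. ] tilt [-0.0276  0.0107] move tool mm [ 47.5 -12.5  -1.2] open 0.17328809297995174 F [ 0.10198556 -0.05510807 -0.74556005]
```

View pics/b12z.png

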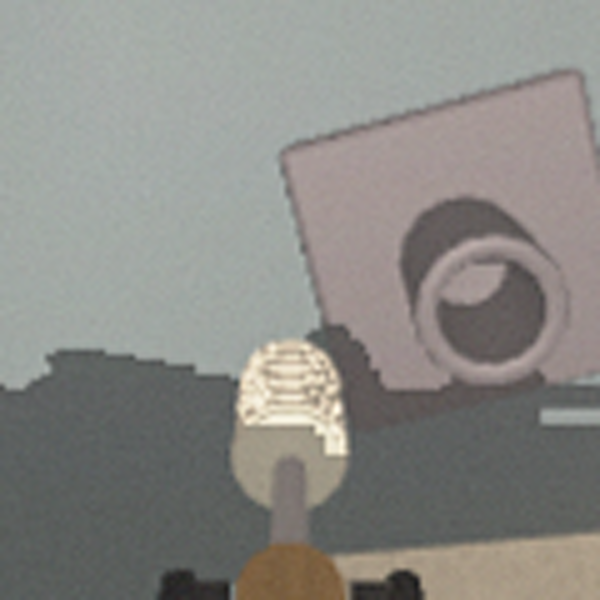

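View pics/b12y.png

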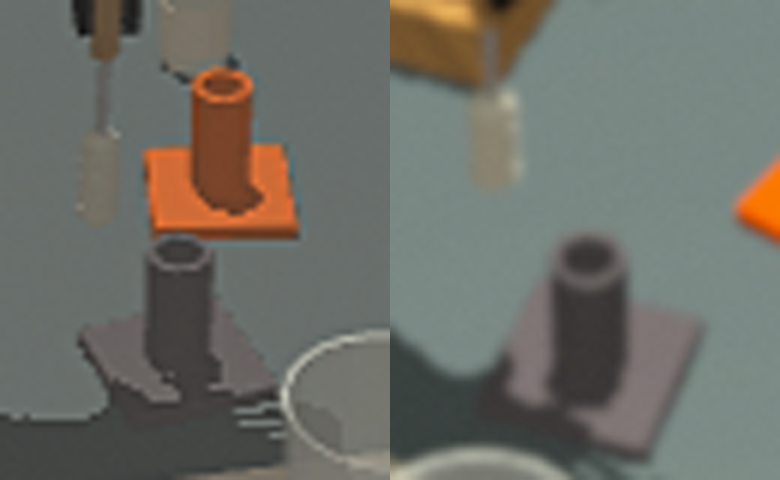

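```bash
python3 - <<'E'
from tri import *
w=L('b12');s=L('b12s');c=L('b12c')
print('mouth w',at(w,(298.4,172),.087),'s',at(s,(270+180/6,160+254/6),.087),'c',at(c,(220+200/6,190+261/6),.087))
print('tip w',at(w,(258.4,188),.117), tri([(s,(270+99/6,160+219/6)),(c,(220+107/6,190+182/6))]))
E
```

```text
mouth w [ 0.67568164 -0.04232648  0.087     ] s [ 0.67692683 -0.04816247  0.087     ] c [ 0.68080323 -0.04453009  0.087     ]
tip w [ 0.62815528 -0.05426296  0.117     ] [ 0.63081916 -0.04961778  0.11562932]
```

Emit:
send_rows:
  motion:
    - [[8, -2, -2], 0.0]
    - [[12, -3, -2], 0]
    - [[12, -3, 0], 0]
    - [[8, -2, 0], 0]
    - [[3, -1, 0], 0]

```text
time_s: 21.8
position: [0.6782, -0.0429, 0.2505]
tcp_rot: [[1.0, -0.007, -0.025], [-0.007, -1.0, 0.011], [-0.026, -0.01, -1.0]]
force: [-0.4, -0.4, -0.4]
opening: 0.176
```

Emit:
send_rows:
  motion:
    - [[1, 0, 0], 0.0]
    - [[0, 0, 0], 0]
    - [[0, 0, 0], 0]
    - [[0, 0, 0], 0]
    - [[0, 0, 0], 0]

```text
time_s: 22.22
position: [0.6792, -0.0423, 0.2497]
tcp_rot: [[1.0, -0.006, -0.027], [-0.006, -1.0, 0.011], [-0.028, -0.011, -1.0]]
force: [1.1, 1.2, 0.1]
opening: 0.178
```

```bash
python3 tip.py .676 -.0415
```

```text
22.22 tcp [679.2 -42.3 249.7] tip [675.6 -40.9 120.8] tilt [-0.0274  0.0107] move tool mm [ 0.4  0.6 -0. ] open 0.17791709814758364 F [1.06843878 1.18280545 0.11043906]
```

Aligned; descend to just above the mouth and look.

Emit:
send_rows:
  motion:
    - [[0.3, 0.4, 6], 0.0]
    - [[0.2, 0.1, 8], 0]
    - [[0.2, 0.1, 6], 0]
    - [[0.1, 0, 3], 0]
    - [[0, 0, 0], 0]

```text
time_s: 22.63
position: [0.6779, -0.043, 0.2243]
tcp_rot: [[1.0, -0.007, -0.029], [-0.006, -1.0, 0.011], [-0.029, -0.011, -1.0]]
force: [-0.3, -0.2, -1.0]
opening: 0.175
```

Emit:
send_rows:
  motion:
    - [[0, 0, 0], 0.0]
    - [[0, 0, 0], 0]
    - [[0, 0, 0], 0]
    - [[0, 0, 0], 0]
    - [[0, 0, 0], 0]

```text
time_s: 23.05
position: [0.6779, -0.0431, 0.2237]
tcp_rot: [[1.0, -0.007, -0.03], [-0.006, -1.0, 0.011], [-0.03, -0.011, -1.0]]
force: [0.4, -0.4, -0.6]
opening: 0.172
```

```bash
python3 tip.py .676 -.0415; python3 look.py wrist b13; python3 look.py side b13s; python3 look.py scene b13c; python3 - <<'E'
from tri import *
i=L('b13')['image'][120:240,190:310];i=cv2.resize(i,None,fx=4,fy=4,interpolation=cv2.INTER_CUBIC)
a=[cv2.resize(L(n)['image'][q[1]:q[3],q[0]:q[2]],(312,480),interpolation=cv2.INTER_CUBIC) for n,q in(('b13s',(275,170,327,250)),('b13c',(225,195,277,275)))]
cv2.imwrite('pics/b13y.png',np.hstack(a));cv2.imwrite('pics/b13z.png',i)
E
```

```text
23.05 tcp [677.9 -43.1 223.7] tip [674.1 -41.7  94.7] tilt [-0.0296  0.011 ] move tool mm [ 1.9 -0.2 -0.1] open 0.17211227497521836 F [ 0.43010102 -0.39565246 -0.57116358]
23.1 [ 0.6779 -0.0431  0.2237]
23.15 [ 0.6779 -0.0431  0.2237]
23.2 [ 0.6778 -0.0431  0.2237]
```

View pics/b13y.png

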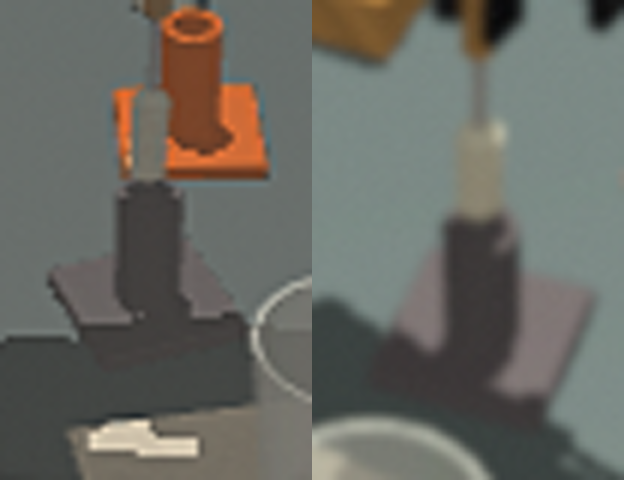

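View pics/b13z.png

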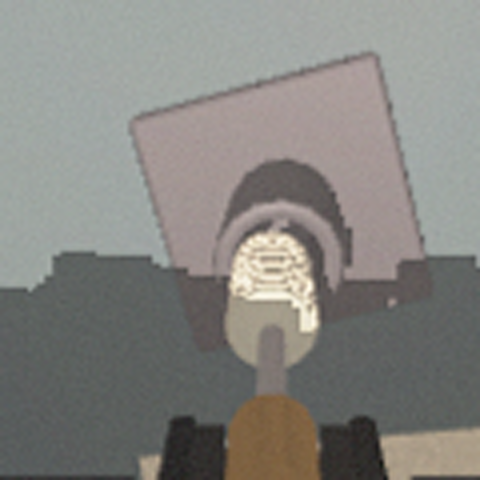

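Emit:
send_rows:
  motion:
    - [[1.5, 0, 0], 0.0]
    - [[0.8, 0, 4], 0]
    - [[0.3, 0.1, 8], 0]
    - [[0.3, 0.1, 8], 0]
    - [[0.1, 0, 3], 0]

```text
time_s: 23.62
position: [0.6806, -0.0433, 0.2001]
tcp_rot: [[1.0, -0.006, -0.028], [-0.006, -1.0, 0.01], [-0.028, -0.01, -1.0]]
force: [-1.5, -0.7, -1.5]
opening: 0.178
```

```bash
python3 tip.py .676 -.0415
```

```text
23.62 tcp [680.6 -43.3 200.1] tip [677.  -42.   71.2] tilt [-0.0282  0.0099] move tool mm [-1.  -0.5  0. ] open 0.1779911560375604 F [-1.47904335 -0.68138557 -1.46088841]
```

In the tube without contact force. Continue down.

Emit:
send_rows:
  motion:
    - [[-0.6, -0.3, 6], 0.0]
    - [[0.2, 0.1, 8], 0]
    - [[0.2, 0.1, 8], 0]
    - [[0.2, 0.1, 8], 0]
    - [[0.1, 0, 3], 0]

```text
time_s: 24.03
position: [0.6791, -0.0428, 0.1616]
tcp_rot: [[1.0, -0.007, -0.03], [-0.006, -1.0, 0.011], [-0.03, -0.01, -0.999]]
force: [0.4, -0.2, -0.5]
opening: 0.177
```

```bash
python3 tip.py .676 -.0415
```

```text
24.03 tcp [679.1 -42.8 161.6] tip [675.2 -41.4  32.7] tilt [-0.0301  0.0107] move tool mm [ 0.8  0.1 -0. ] open 0.17666055217702173 F [ 0.42891717 -0.24532412 -0.46658958]
```

Emit:
send_rows:
  motion:
    - [[0.5, 0, 4], 0.0]
    - [[0.2, 0.1, 6], 0]
    - [[0.2, 0.1, 4], 0]
    - [[0, 0, 2], 0]
    - [[0, 0, 0], 0]

```text
time_s: 24.45
position: [0.6798, -0.0429, 0.1437]
tcp_rot: [[1.0, -0.007, -0.03], [-0.006, -1.0, 0.011], [-0.03, -0.011, -0.999]]
force: [-1.1, -0.1, 0.8]
opening: 0.172
```

```bash
python3 tip.py .676 -.0415
```

```text
24.45 tcp [679.8 -42.9 143.7] tip [675.9 -41.5  14.8] tilt [-0.0304  0.0107] move tool mm [ 0.1 -0.  -0. ] open 0.17231267069579312 F [-1.05760743 -0.09818107  0.78549221]
```

Emit:
send_rows:
  motion:
    - [[0, 0, 0], 0.0]
    - [[0, 0, 0], 0]
    - [[0, 0, 0], 0]
    - [[0, 0, 0], 0]
    - [[0, 0, 0], 0]
  gripper: 0.3

```text
time_s: 24.87
position: [0.6807, -0.0429, 0.1446]
tcp_rot: [[1.0, -0.007, -0.028], [-0.006, -1.0, 0.01], [-0.028, -0.01, -1.0]]
force: [0.3, 0.5, -0.0]
opening: 0.471
```

Emit:
send_rows:
  motion:
    - [[0, 0, 0], 0.0]
    - [[0, 0, 0], 0]
    - [[0, 0, 0], 0]
    - [[0, 0, 0], 0]
    - [[0, 0, 0], 0]

```text
time_s: 25.28
position: [0.6808, -0.0429, 0.1447]
tcp_rot: [[1.0, -0.007, -0.027], [-0.006, -1.0, 0.01], [-0.027, -0.01, -1.0]]
force: [-0.3, -0.1, -0.5]
opening: 0.689
```

```bash
python3 tip.py .676 -.0415; python3 look.py wrist b14
```

```text
25.28 tcp [680.8 -42.9 144.7] tip [677.3 -41.6  15.7] tilt [-0.0272  0.0104] move tool mm [-1.3 -0.1  0. ] open 0.6892320252833941 F [-0.28976938 -0.09977375 -0.47207388]
25.33 [ 0.6808 -0.0429  0.1446]
```

View pics/b14.png

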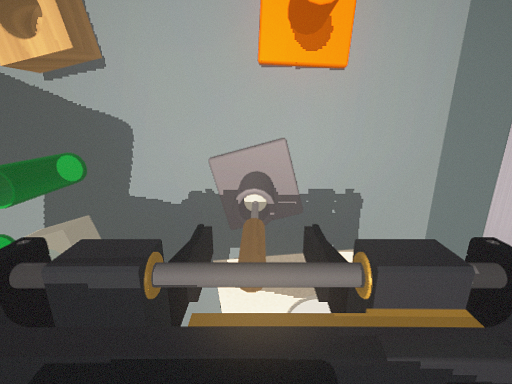

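Emit:
send_rows:
  motion:
    - [[0, 0, -10], 0.0]
    - [[0, 0, -22], 0]
    - [[0, 0, -26], 0]
    - [[0, 0, -26], 0]
    - [[0, 0, -26], 0]

```text
time_s: 25.75
position: [0.6793, -0.0431, 0.2523]
tcp_rot: [[0.999, -0.007, -0.045], [-0.006, -1.0, 0.014], [-0.045, -0.014, -0.999]]
force: [0.7, -0.3, -1.3]
opening: 0.7
```

```bash
python3 plan.py .48 .10 .33 10 35 2
```

```text
t 25.75 pos [679.3 -43.1 252.3] a -0.36 tilt [-0.0449  0.0144] open 0.7 F [ 0.7 -0.3 -1.3]
[[[-27.2, -19.3, -10.6], -0.12], [[-24.7, -22.4, -10.6], -0.061], [[-23.3, -23.9, -10.6], 0.0], [[-23.3, -23.9, -10.6], 0.0], [[-23.3, -23.9, -10.5], 0.0]]
[[[-23.3, -23.9, -10.6], 0.0], [[-23.4, -23.8, -10.5], 0.0], [[-8.2, -8.5, -3.7], 0.0], [[-0.0, 0.0, -0.0], 0.0], [[-0.0, 0.0, -0.0], 0.0]]
left [-0.  -0.1  0. ] -0.01
```

Emit:
send_rows:
  motion:
    - [[-27, -19, -10], -0.12]
    - [[-25, -22, -10], -0.06]
    - [[-23, -24, -10], 0]
    - [[-23, -24, -10], 0]
    - [[-23, -24, -10], 0]

```text
time_s: 26.17
position: [0.5511, 0.0498, 0.3188]
tcp_rot: [[0.984, 0.174, -0.023], [0.174, -0.985, 0.009], [-0.021, -0.013, -1.0]]
force: [-0.1, 0.6, -0.6]
opening: 0.701
```

Emit:
send_rows:
  motion:
    - [[-23, -24, -10], 0]
    - [[-23, -24, -10], 0]
    - [[-8, -8, -3], 0]
    - [[0, 0, 0], 0]
    - [[0, 0, 0], 0]

```text
time_s: 26.58
position: [0.481, 0.1007, 0.3522]
tcp_rot: [[0.984, 0.179, -0.013], [0.179, -0.984, 0.01], [-0.011, -0.012, -1.0]]
force: [0.4, -0.3, -0.1]
opening: 0.702
```

```bash
python3 look.py wrist c1 rack_dry_hole0 clean_a rack_dry; python3 plan.py .45 -.1 .33 16 35 2;python3 look.py side c1s; python3 look.py scene c1c
```

```text
rack_dry_hole0 0.74 [257.6 116.1] [0.4633 0.1754]
rack_dry_hole0 0.67 [256.6  73.5] [0.45   0.2393]
rack_dry_hole0 0.63 [257.2 149.3] [0.4725 0.1211]
rack_dry_hole0 0.61 [254.2  35.2] [0.4367 0.2918]
clean_a 0.57 [254.5  37.5] [0.4352 0.2977]
clean_a 0.56 [253.6 115. ] [0.4554 0.1757]
clean_a 0.43 [230.7 319.1] [ 0.4823 -0.2716]
rack_dry 0.61 [260.3  95.1] [0.4611 0.2114]
26.78 [0.4819 0.0997 0.3506]
t 26.78 pos [481.9  99.7 350.6] a 10.19 tilt [-0.0164  0.0103] open 0.701 F [ 0.6 -0.7 -0.1]
[[[-11.5, 32.9, 3.5], -0.101], [[-14.7, 31.5, 3.6], -0.0], [[-14.8, 31.5, 3.5], -0.0], [[-14.7, 31.5, 3.6], -0.0], [[-14.7, 31.6, 3.5], -0.0]]
[[[-12.0, 25.5, 2.9], -0.0], [[0.0, 0.0, -0.0], -0.0], [[0.0, 0.0, -0.0], -0.0], [[0.0, 0.0, -0.0], -0.0], [[0.0, 0.0, -0.0], -0.0]]
left [ 0. -0.  0.] 0.02
26.83 [0.4818 0.0997 0.3504]
26.88 [0.4816 0.0998 0.3503]
```

View pics/c1.png

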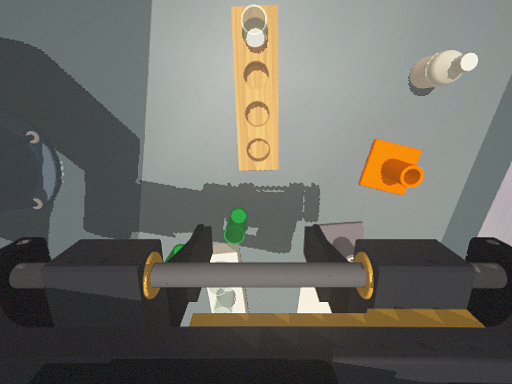

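View pics/c1c.png

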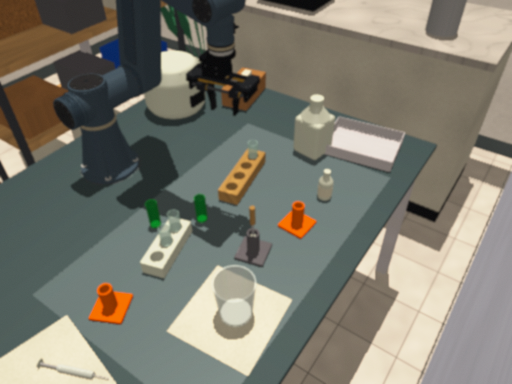

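```bash
python3 plan.py .4455 -.124 .20 16 33 2
```

```text
t 26.88 pos [481.6  99.8 350.3] a 10.18 tilt [-0.0173  0.0105] open 0.699 F [-0.6 -0.2 -0.4]
[[[-9.1, 25.9, 18.2], -0.102], [[-11.7, 24.9, 18.2], 0.0], [[-11.7, 24.9, 18.2], 0.0], [[-11.7, 24.9, 18.3], 0.0], [[-11.7, 24.9, 18.2], 0.0]]
[[[-11.7, 24.9, 18.3], 0.0], [[-11.7, 24.9, 18.2], 0.0], [[-11.8, 24.8, 18.3], 0.0], [[-2.8, 6.0, 4.4], 0.0], [[-0.0, 0.0, 0.0], 0.0]]
left [-0. -0. -0.] -0.03
```

Emit:
send_rows:
  motion:
    - [[-9, 26, 18], -0.1]
    - [[-12, 25, 18], 0]
    - [[-12, 25, 18], 0]
    - [[-12, 25, 18], 0]
    - [[-12, 25, 18], 0]

```text
time_s: 27.3
position: [0.4647, -0.0389, 0.2577]
tcp_rot: [[0.959, 0.285, -0.006], [0.285, -0.958, 0.012], [-0.003, -0.013, -1.0]]
force: [-0.1, -0.2, -0.0]
opening: 0.702
```

Emit:
send_rows:
  motion:
    - [[-10, 21, 15], 0]
    - [[-7, 14, 10], 0]
    - [[-3, 7, 5], 0]
    - [[0, 0, 0], 0]
    - [[0, 0, 0], 0]

```text
time_s: 27.72
position: [0.4552, -0.0935, 0.2196]
tcp_rot: [[0.962, 0.274, -0.017], [0.274, -0.962, 0.015], [-0.012, -0.019, -1.0]]
force: [0.1, 0.4, -0.4]
opening: 0.704
```

Emit:
send_rows:
  motion:
    - [[0, 0, 0], 0]
    - [[0, 0, 0], 0]
    - [[0, 0, 0], 0]
    - [[0, 0, 0], 0]
    - [[0, 0, 0], 0]

```text
time_s: 28.13
position: [0.4576, -0.0909, 0.2218]
tcp_rot: [[0.961, 0.278, -0.012], [0.278, -0.96, 0.014], [-0.008, -0.017, -1.0]]
force: [0.3, 0.6, -0.2]
opening: 0.696
```

```bash
python3 tip.py .4455 -.124 0;python3 look.py wrist c2 vial1; python3 plan.py .4455 -.124 .15 16 33 2; python3 -c "
from tri import *
i=L('c2')['image'][100:260,160:360];cv2.imwrite('pics/c2z.png',cv2.resize(i,None,fx=4,fy=3.7,interpolation=cv2.INTER_CUBIC))"
```

```text
28.13 tcp [457.6 -90.9 221.8] tip [457.6 -90.9 221.8] tilt [-0.0121  0.0141] move tool mm [-20.9  28.4  -0.3] open 0.6961467148231043 F [ 0.26286498  0.61364701 -0.1856645 ]
vial1 0.97 [182.4 173.8] [ 0.3527 -0.1223]
vial1 0.73 [244.  194.6] [ 0.4453 -0.1274]
vial1 0.6 [274.1 126.4] [ 0.459 -0.023]
vial1 0.59 [246.  230.4] [ 0.4632 -0.1811]
28.23 [ 0.4575 -0.091   0.2217]
t 28.23 pos [457.5 -91.  221.7] a 16.13 tilt [-0.0123  0.0142] open 0.697 F [-0.3 -0.1 -0.2]
[[[-8.6, 11.7, 29.6], 0.002], [[-8.5, 11.7, 29.6], 0.0], [[-3.6, 5.0, 12.5], 0.0], [[0.0, -0.0, 0.0], 0.0], [[0.0, -0.0, 0.0], 0.0]]
[[[0.0, -0.0, 0.0], 0.0], [[0.0, -0.0, 0.0], 0.0], [[0.0, -0.0, 0.0], 0.0], [[0.0, -0.0, 0.0], 0.0], [[0.0, -0.0, 0.0], 0.0]]
left [ 0.  0. -0.] -0.01
```

View pics/c2.png

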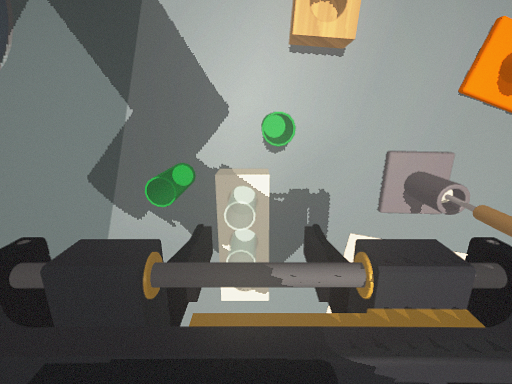

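View pics/c2z.png

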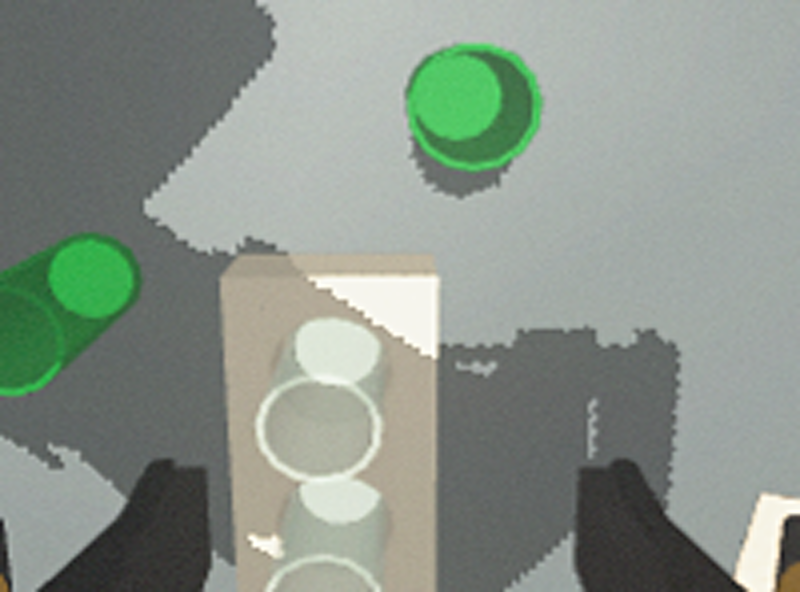

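```bash
python3 -c "
from tri import *
w=L('c2')
print(at(w,(239.75,215.4),.102), at(w,(160+338/4,100+349/3.7),.011), at(w,(160+323/4,100+(557+52)/3.7),.102))"
```

```text
[ 0.44505274 -0.12382854  0.102     ] [ 0.44581677 -0.12562635  0.011     ] [ 0.46232066 -0.18317747  0.102     ]
```

Emit:
send_rows:
  motion:
    - [[-7, 9, 12], 0]
    - [[-8, 11, 25], 0]
    - [[-4, 6, 25], 0]
    - [[-1, 2, 16], 0]
    - [[0, 0, 4], 0]

```text
time_s: 28.65
position: [0.449, -0.1238, 0.1405]
tcp_rot: [[0.96, 0.282, -0.001], [0.282, -0.959, 0.008], [0.002, -0.008, -1.0]]
force: [-0.1, 0.0, 0.1]
opening: 0.701
```

Emit:
send_rows:
  motion:
    - [[0, 0, 0], 0]
    - [[0, 0, 0], 0]
    - [[0, 0, 0], 0]
    - [[0, 0, 0], 0]
    - [[0, 0, 0], 0]

```text
time_s: 29.07
position: [0.4502, -0.1235, 0.1422]
tcp_rot: [[0.959, 0.283, 0.001], [0.283, -0.959, 0.008], [0.003, -0.007, -1.0]]
force: [-0.3, -0.1, 0.1]
opening: 0.695
```

```bash
python3 plan.py .4455 -.1243 .063 16 12 2
```

```text
t 29.07 pos [ 450.2 -123.5  142.2] a 16.41 tilt [0.0009 0.0078] open 0.695 F [-0.3 -0.1  0.1]
[[[-0.7, -0.1, 12.0], 0.007], [[-0.7, -0.1, 12.0], 0.0], [[-0.7, -0.1, 12.0], 0.0], [[-0.7, -0.1, 12.0], 0.0], [[-0.8, -0.0, 12.0], 0.0]]
[[[-0.7, -0.1, 12.0], 0.0], [[-0.5, 0.0, 7.2], 0.0], [[0.0, 0.0, 0.0], 0.0], [[0.0, 0.0, 0.0], 0.0], [[0.0, 0.0, 0.0], 0.0]]
left [ 0.  0. -0.] -0.01
```

Tilt is nearly zero now. Descend.

Emit:
send_rows:
  motion:
    - [[-3, 0, 4], 0]
    - [[-1.5, 0, 8], 0]
    - [[-0.4, 0, 12], 0]
    - [[0, 0, 14], 0]
    - [[0, 0, 14], 0]

```text
time_s: 29.48
position: [0.4488, -0.1261, 0.092]
tcp_rot: [[0.959, 0.284, 0.013], [0.284, -0.959, 0.001], [0.012, 0.002, -1.0]]
force: [-0.6, 0.3, 0.2]
opening: 0.701
```

```bash
python3 plan.py .4455 -.1243 .063 16 12 1
```

```text
t 29.48 pos [ 448.8 -126.1   92. ] a 16.5 tilt [0.0125 0.0011] open 0.701 F [-0.6  0.3  0.2]
[[[-1.1, -1.1, 11.9], 0.009], [[-1.1, -1.1, 11.9], -0.0], [[-0.5, -0.4, 5.2], -0.0], [[0.0, -0.0, -0.0], -0.0], [[0.0, -0.0, -0.0], -0.0]]
left [-0.  0.  0.] 0.01
```

Emit:
send_rows:
  motion:
    - [[-2, -1, 8], 0]
    - [[-1, -0.6, 9], 0]
    - [[-0.6, -0.3, 7], 0]
    - [[0, 0, 3], 0]
    - [[0, 0, 0], 0]

```text
time_s: 29.9
position: [0.4426, -0.1244, 0.0597]
tcp_rot: [[0.959, 0.284, 0.008], [0.284, -0.959, 0.004], [0.008, -0.002, -1.0]]
force: [0.4, 0.1, 0.4]
opening: 0.7
```

Emit:
send_rows:
  motion:
    - [[0, 0, 0], 0]
    - [[0, 0, 0], 0]
    - [[0, 0, 0], 0]
    - [[0, 0, 0], 0]
    - [[0, 0, 0], 0]

```text
time_s: 30.32
position: [0.4436, -0.1249, 0.0608]
tcp_rot: [[0.959, 0.284, 0.01], [0.284, -0.959, 0.002], [0.01, 0.001, -1.0]]
force: [-0.1, 0.7, -0.2]
opening: 0.701
```

```bash
python3 plan.py .4455 -.1243 .063 16 12 1;python3 look.py wrist c3
```

```text
t 30.32 pos [ 443.6 -124.9   60.8] a 16.48 tilt [0.0101 0.0024] open 0.701 F [-0.1  0.7 -0.2]
[[[2.0, -0.1, -2.2], 0.008], [[-0.0, 0.0, -0.0], 0.0], [[-0.0, 0.0, -0.0], 0.0], [[-0.0, 0.0, -0.0], 0.0], [[-0.0, 0.0, -0.0], 0.0]]
left [-0. -0.  0.] -0.02
30.37 [ 0.4437 -0.125   0.0608]
```

View pics/c3.png

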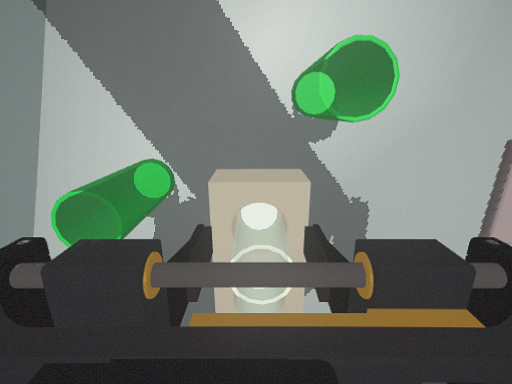

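Vial1 is between the fingers at about column 260. Nudge up slightly and close.

Emit:
send_rows:
  motion:
    - [[1.5, 0, -1.5], 0]
    - [[0, 0, 0], 0]
    - [[0, 0, 0], 0]
    - [[0, 0, 0], 0]
    - [[0, 0, 0], 0]
  gripper: 1.0

```text
time_s: 30.78
position: [0.4458, -0.1247, 0.0632]
tcp_rot: [[0.959, 0.284, 0.012], [0.284, -0.959, 0.001], [0.012, 0.002, -1.0]]
force: [0.1, -0.7, -0.5]
opening: 0.411
```

Emit:
send_rows:
  motion:
    - [[0, 0, 0], 0]
    - [[0, 0, 0], 0]
    - [[0, 0, 0], 0]
    - [[0, 0, 0], 0]
    - [[0, 0, 0], 0]

```text
time_s: 31.2
position: [0.4457, -0.1246, 0.0631]
tcp_rot: [[0.959, 0.284, 0.012], [0.284, -0.959, 0.002], [0.012, 0.002, -1.0]]
force: [0.8, -0.2, 0.2]
opening: 0.411
```

```bash
python3 plan.py .4455 -.1243 .063 16 12 1
```

```text
t 31.2 pos [ 445.7 -124.6   63.1] a 16.49 tilt [0.0116 0.0016] open 0.411 F [ 0.8 -0.2  0.2]
[[[-0.1, -0.4, 0.1], 0.009], [[0.0, 0.0, 0.0], -0.0], [[0.0, 0.0, 0.0], -0.0], [[0.0, 0.0, 0.0], -0.0], [[0.0, 0.0, 0.0], -0.0]]
left [ 0. -0. -0.] 0.02
```

Emit:
send_rows:
  motion:
    - [[0, 0, -8], 0]
    - [[0, 0, -20], 0]
    - [[0, 0, -28], 0]
    - [[0, 0, -32], 0]
    - [[0, 0, -32], 0]

```text
time_s: 31.62
position: [0.4405, -0.1232, 0.1826]
tcp_rot: [[0.959, 0.283, -0.002], [0.283, -0.959, 0.009], [0.0, -0.01, -1.0]]
force: [0.3, -0.6, -1.2]
opening: 0.415
```

Emit:
send_rows:
  motion:
    - [[0, 0, -22], 0]
    - [[0, 0, -12], 0]
    - [[0, 0, -4], 0]
    - [[0, 0, 0], 0]
    - [[0, 0, 0], 0]

```text
time_s: 32.03
position: [0.4426, -0.1245, 0.2311]
tcp_rot: [[0.959, 0.284, 0.011], [0.284, -0.959, 0.002], [0.011, 0.002, -1.0]]
force: [0.2, -0.2, -0.2]
opening: 0.41
```

```bash
python3 plan.py .472 .10 .235 12 24 2; python3 look.py scene c4c; python3 look.py side c4s
```

```text
t 32.03 pos [ 442.6 -124.5  231.1] a 16.48 tilt [0.011  0.0016] open 0.41 F [ 0.2 -0.2 -0.2]
[[[9.7, -21.9, -0.4], 0.078], [[8.0, -22.6, -0.4], 0.0], [[8.0, -22.6, -0.4], 0.0], [[8.0, -22.6, -0.4], 0.0], [[8.0, -22.6, -0.4], 0.0]]
[[[8.0, -22.6, -0.4], 0.0], [[8.0, -22.6, -0.4], 0.0], [[8.0, -22.6, -0.5], 0.0], [[8.0, -22.6, -0.4], 0.0], [[3.5, -10.1, -0.2], 0.0]]
left [ 0. -0.  0.] -0.01
32.08 [ 0.4424 -0.1244  0.2307]
32.13 [ 0.4422 -0.1243  0.2302]
```

View pics/c4s.png

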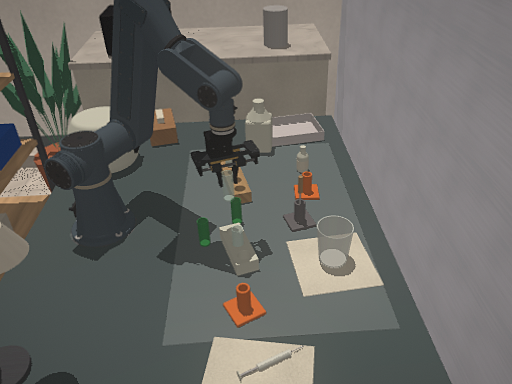

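Emit:
send_rows:
  motion:
    - [[8, -16, -1], 0.08]
    - [[8, -23, -1], 0]
    - [[8, -24, -1], 0]
    - [[8, -24, -1], 0]
    - [[8, -24, -1], 0]

```text
time_s: 32.55
position: [0.4554, -0.0072, 0.2292]
tcp_rot: [[0.981, 0.192, -0.004], [0.192, -0.981, 0.005], [-0.003, -0.006, -1.0]]
force: [0.1, -1.1, 0.2]
opening: 0.41
```

Emit:
send_rows:
  motion:
    - [[8, -24, -1], 0]
    - [[8, -24, 0], 0]
    - [[7, -20, 0], 0]
    - [[4, -13, 0], 0]
    - [[2, -6, 0], 0]

```text
time_s: 32.97
position: [0.4629, 0.0917, 0.2235]
tcp_rot: [[0.981, 0.194, -0.02], [0.195, -0.981, 0.008], [-0.018, -0.012, -1.0]]
force: [-0.5, -0.3, -0.5]
opening: 0.412
```

Emit:
send_rows:
  motion:
    - [[0, 0, 0], 0]
    - [[0, 0, 0], 0]
    - [[0, 0, 0], 0]
    - [[0, 0, 0], 0]
    - [[0, 0, 0], 0]

```text
time_s: 33.38
position: [0.4609, 0.0906, 0.2201]
tcp_rot: [[0.98, 0.195, -0.029], [0.195, -0.981, 0.008], [-0.027, -0.013, -1.0]]
force: [0.2, -0.4, -1.3]
opening: 0.41
```

```bash
python3 look.py wrist c5 rack_dry_hole0;  python3 plan.py .45 .237 .235 12 24 1
```

```text
rack_dry_hole0 0.81 [277.3  51.6] [0.4489 0.238 ]
rack_dry_hole0 0.65 [277.8 156.7] [0.4751 0.1228]
rack_dry_hole0 0.56 [272.7 109.5] [0.4569 0.1765]
33.48 [0.461  0.0907 0.2203]
t 33.48 pos [461.   90.7 220.3] a 11.27 tilt [-0.0281  0.0076] open 0.413 F [ 0.7  0.5 -0.5]
[[[2.9, -23.7, -2.4], -0.013], [[3.2, -23.7, -2.4], 0.0], [[3.2, -23.7, -2.4], 0.0], [[3.2, -23.7, -2.4], 0.0], [[3.2, -23.7, -2.4], 0.0]]
left [-2.  27.1  2.7] -0.01
```

View pics/c5.png

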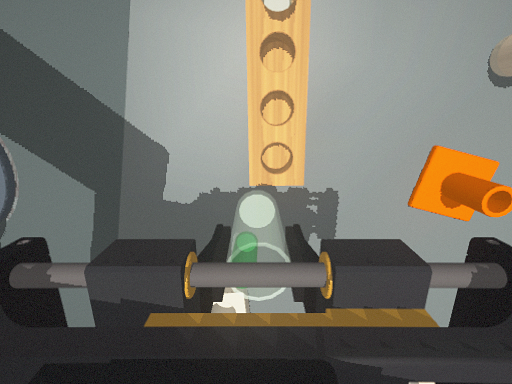

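```bash
python3 -c "
from tri import *
i=L('c5')['image'][0:200,220:340];cv2.imwrite('pics/c5z.png',cv2.resize(i,None,fx=4,fy=3,interpolation=cv2.INTER_CUBIC))"
```

```text
(no output)
```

View pics/c5z.png

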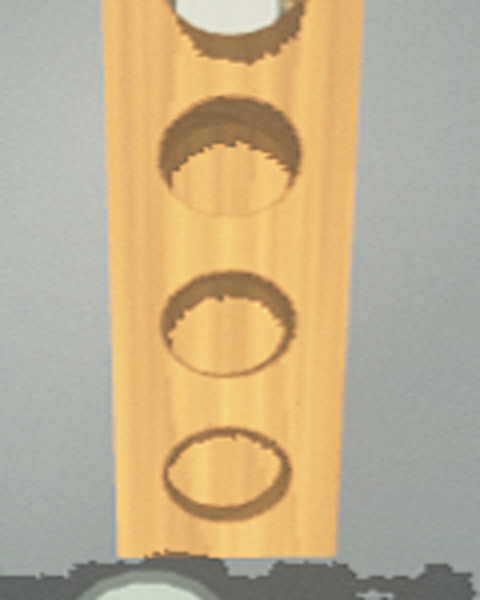

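```bash
python3 -c "
from tri import *
w=L('c5');P=[at(w,p,.045) for p in((277.5,51.7),(277.1,108),(276.9,158))]
for p in P: print(p)
import math
d=P[0]-P[2];print(np.linalg.norm(d), math.degrees(math.atan2(-d[0],d[1])))"
```

```text
[0.44909506 0.23791019 0.045     ]
[0.46166943 0.17919949 0.045     ]
[0.4743091  0.12100358 0.045     ]
0.11959474246598498 12.17093820117114
```

Emit:
send_rows:
  motion:
    - [[2, -12, 0], -0.01]
    - [[2, -22, 0], 0]
    - [[3, -26, 0], 0]
    - [[3, -26, 0], 0]
    - [[3, -24, 0], 0]

```text
time_s: 33.9
position: [0.4532, 0.2017, 0.2222]
tcp_rot: [[0.981, 0.194, -0.026], [0.194, -0.981, 0.008], [-0.024, -0.012, -1.0]]
force: [0.1, -0.3, -0.3]
opening: 0.413
```

Emit:
send_rows:
  motion:
    - [[2, -16, 2], 0]
    - [[2, -12, 2], 0]
    - [[1, -7, 2], 0]
    - [[0, -3, 1], 0]
    - [[0, 0, 0], 0]

```text
time_s: 34.32
position: [0.4488, 0.2491, 0.2162]
tcp_rot: [[0.979, 0.201, -0.023], [0.202, -0.979, 0.011], [-0.021, -0.015, -1.0]]
force: [0.4, 0.1, -0.7]
opening: 0.418
```

Emit:
send_rows:
  motion:
    - [[0, 0, 0], 0]
    - [[0, 0, 0], 0]
    - [[0, 0, 0], 0]
    - [[0, 0, 0], 0]
    - [[0, 0, 0], 0]

```text
time_s: 34.73
position: [0.449, 0.2467, 0.2163]
tcp_rot: [[0.98, 0.198, -0.024], [0.199, -0.98, 0.01], [-0.021, -0.014, -1.0]]
force: [0.6, -0.0, -0.9]
opening: 0.41
```

```bash
python3 plan.py .449 .238 .2 12 24 1;  python3 tip.py .449 .238 .056
```

```text
t 34.73 pos [449.  246.7 216.3] a 11.47 tilt [-0.0239  0.0098] open 0.41 F [ 0.6 -0.  -0.9]
[[[-1.7, 8.6, 16.3], -0.009], [[-0.0, -0.0, 0.0], -0.0], [[-0.0, -0.0, 0.0], -0.0], [[-0.0, -0.0, 0.0], -0.0], [[-0.0, -0.0, 0.0], -0.0]]
left [-0.  0. -0.] 0.02
34.73 tcp [449.  246.7 216.3] tip [447.7 247.3 160.3] tilt [-0.0239  0.0098] move tool mm [-0.5  9.4 -0.1] open 0.4100068742532968 F [ 0.63180298 -0.03475256 -0.87876941]
```

Emit:
send_rows:
  motion:
    - [[0, 3, 8], 0]
    - [[0, 3, 18], 0]
    - [[0, 2, 26], 0]
    - [[0.3, 1, 22], 0]
    - [[0, 0.3, 14], 0]

```text
time_s: 35.15
position: [0.4544, 0.2373, 0.1283]
tcp_rot: [[0.98, 0.196, -0.01], [0.197, -0.98, 0.013], [-0.008, -0.015, -1.0]]
force: [0.7, -0.8, -0.2]
opening: 0.412
```

Emit:
send_rows:
  motion:
    - [[0, 0, 0], 0]
    - [[0, 0, 0], 0]
    - [[0, 0, 0], 0]
    - [[0, 0, 0], 0]
    - [[0, 0, 0], 0]

```text
time_s: 35.57
position: [0.4531, 0.2354, 0.1257]
tcp_rot: [[0.981, 0.195, -0.016], [0.195, -0.981, 0.011], [-0.014, -0.014, -1.0]]
force: [0.7, 0.3, -0.1]
opening: 0.41
```

```bash
python3 tip.py .449 .238 .056; python3 look.py wrist c6;python3 look.py side c6s;python3 look.py scene c6c; python3 -c "
from tri import *
a=[cv2.resize(L(n)['image'][q[1]:q[3],q[0]:q[2]],None,fx=5,fy=5,interpolation=cv2.INTER_CUBIC) for n,q in(('c6s',(200,120,270,220)),('c6c',(205,110,275,210)))]
cv2.imwrite('pics/c6y.png',np.hstack(a))"
```

```text
35.57 tcp [453.1 235.4 125.7] tip [452.2 236.1  69.8] tilt [-0.0164  0.011 ] move tool mm [-2.7 -2.5  0.1] open 0.4101128663102928 F [ 0.70255472  0.25420469 -0.08587541]
35.62 [0.4533 0.2355 0.1259]
35.67 [0.4532 0.2355 0.1259]
35.72 [0.453  0.2355 0.1257]
```

View pics/c6.png

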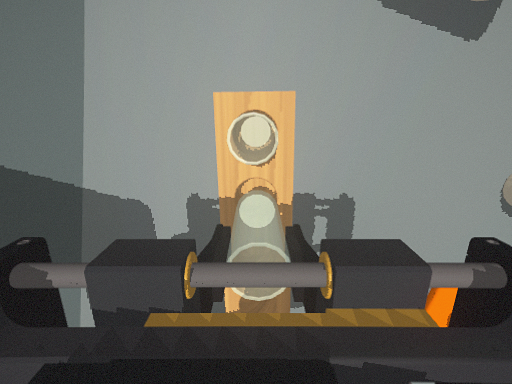

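View pics/c6y.png

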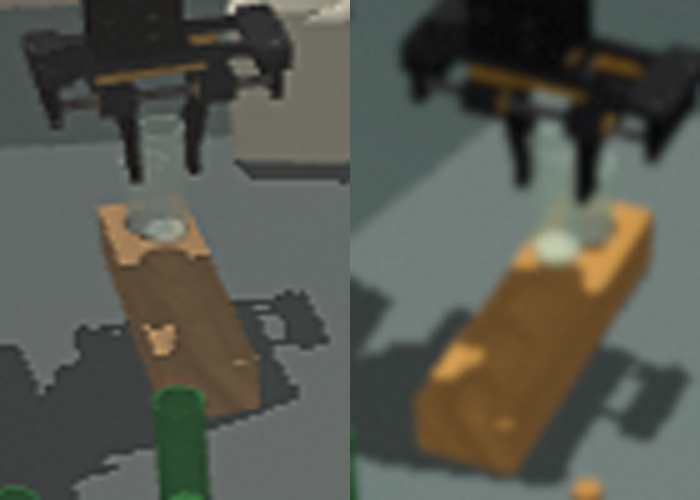

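```bash
python3 - <<'E'
from tri import *
w=L('c6');im=w['image'].copy()
th=np.linspace(0,2*np.pi,60)
def circ(c,x,y,z,r,col):
    q=proj(c,[[x+r*np.cos(t),y+r*np.sin(t),z] for t in th])*4
    cv2.polylines(big,[np.round(q-np.array(off)*4).astype(int)],True,col,1)
off=(190,80);big=cv2.resize(im[80:320,190:330],None,fx=4,fy=4,interpolation=cv2.INTER_CUBIC)[:600]
circ(w,.449,.238,.045,.020,(0,0,255))
circ(w,.4367,.2968,.045,.020,(0,0,255))
circ(w,.4522,.2361,.0698,.018,(255,0,0))
circ(w,.4522,.2361,.0698+.004,.0155,(255,0,0))
cv2.imwrite('pics/c6o.png',big)
E
```

```text
(no output)
```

View pics/c6o.png

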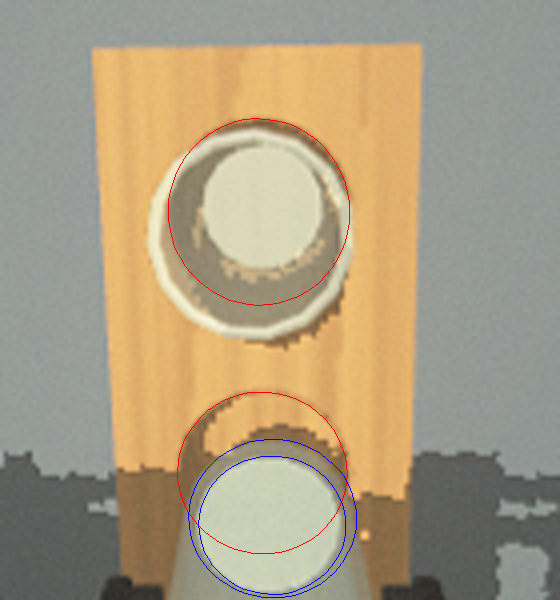

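Emit:
send_rows:
  motion:
    - [[-1.5, -1.5, 3], 0]
    - [[-1, -1, 5], 0]
    - [[0, 0, 5], 0]
    - [[0, 0, 3], 0]
    - [[0, 0, 0], 0]

```text
time_s: 36.13
position: [0.45, 0.2384, 0.1096]
tcp_rot: [[0.981, 0.195, -0.013], [0.196, -0.981, 0.012], [-0.011, -0.014, -1.0]]
force: [-0.4, 0.4, -1.1]
opening: 0.41
```

```bash
python3 tip.py .449 .238 .056
```

```text
36.13 tcp [450.  238.4 109.6] tip [449.3 239.1  53.6] tilt [-0.0134  0.0119] move tool mm [-0.5  1.  -0. ] open 0.4099240200599603 F [-0.44520911  0.36646751 -1.13025839]
```

Emit:
send_rows:
  motion:
    - [[0, 0.7, 3], 0]
    - [[0, 0.1, 6], 0]
    - [[0, 0, 6], 0]
    - [[0, 0, 4], 0]
    - [[0, 0, 1], 0]

```text
time_s: 36.55
position: [0.4498, 0.2377, 0.087]
tcp_rot: [[0.981, 0.195, -0.014], [0.196, -0.981, 0.012], [-0.012, -0.014, -1.0]]
force: [0.1, -0.2, -1.5]
opening: 0.41
```

```bash
python3 tip.py .449 .238 .056
```

```text
36.55 tcp [449.8 237.7  87. ] tip [449.1 238.4  31. ] tilt [-0.014   0.0116] move tool mm [-0.1  0.3 -0. ] open 0.4100993394289926 F [ 0.06658472 -0.24295215 -1.47532006]
```

In the hole, no force. Continue.

Emit:
send_rows:
  motion:
    - [[0, 0.2, 4], 0]
    - [[0, 0.1, 6], 0]
    - [[0, 0, 6], 0]
    - [[0, 0, 4], 0]
    - [[0, 0, 2], 0]

```text
time_s: 36.97
position: [0.4499, 0.2378, 0.0631]
tcp_rot: [[0.981, 0.195, -0.014], [0.195, -0.981, 0.012], [-0.011, -0.015, -1.0]]
force: [-5.0, 0.6, 30.3]
opening: 0.409
```

```bash
python3 tip.py .449 .238 .056
```

```text
36.97 tcp [449.9 237.8  63.1] tip [449.1 238.5   7.1] tilt [-0.0139  0.012 ] move tool mm [-0.2  0.5 -0. ] open 0.40940429239066256 F [-4.95259376  0.62592765 30.27911843]
```

Emit:
send_rows:
  motion:
    - [[0, 0, -0.5], 0]
    - [[0, 0, 0], 0]
    - [[0, 0, 0], 0]
    - [[0, 0, 0], 0]
    - [[0, 0, 0], 0]

```text
time_s: 37.38
position: [0.45, 0.238, 0.0635]
tcp_rot: [[0.981, 0.195, -0.014], [0.195, -0.981, 0.012], [-0.011, -0.015, -1.0]]
force: [-1.4, -0.9, -0.1]
opening: 0.41
```

Emit:
send_rows:
  motion:
    - [[0, 0, 0], 0]
    - [[0, 0, 0], 0]
    - [[0, 0, 0], 0]
    - [[0, 0, 0], 0]
    - [[0, 0, 0], 0]
  gripper: 0.3

```text
time_s: 37.8
position: [0.4502, 0.238, 0.0634]
tcp_rot: [[0.981, 0.195, -0.013], [0.195, -0.981, 0.012], [-0.011, -0.015, -1.0]]
force: [-0.2, 0.3, -0.9]
opening: 0.665
```

Emit:
send_rows:
  motion:
    - [[0, 0, -6], 0]
    - [[0, 0, -12], 0]
    - [[0, 0, -20], 0]
    - [[0, 0, -26], 0]
    - [[0, 0, -26], 0]

```text
time_s: 38.22
position: [0.4472, 0.2355, 0.1522]
tcp_rot: [[0.981, 0.195, -0.028], [0.195, -0.981, 0.008], [-0.025, -0.014, -1.0]]
force: [0.5, -0.2, 0.3]
opening: 0.701
```

```bash
python3 plan.py .4625 -.183 .23 16 38 3; python3 look.py wrist c7
```

```text
t 38.22 pos [447.2 235.5 152.2] a 11.24 tilt [-0.0275  0.0084] open 0.701 F [ 0.5 -0.2  0.3]
[[[-5.9, 36.9, -6.9], -0.083], [[-9.0, 36.3, -6.9], -0.0], [[-9.0, 36.3, -6.9], -0.0], [[-9.0, 36.3, -7.0], -0.0], [[-9.0, 36.3, -6.9], -0.0]]
[[[-9.0, 36.3, -7.0], -0.0], [[-9.0, 36.3, -7.0], -0.0], [[-9.0, 36.3, -6.9], -0.0], [[-9.0, 36.3, -7.0], -0.0], [[-8.9, 36.3, -6.9], -0.0]]
[[[-9.0, 36.3, -7.0], -0.0], [[-1.8, 7.3, -1.4], -0.0], [[0.0, -0.0, 0.0], -0.0], [[0.0, -0.0, 0.0], -0.0], [[0.0, -0.0, 0.0], -0.0]]
left [-0.  0. -0.] 0.0
38.27 [0.4504 0.2365 0.157 ]
```

View pics/c7.png

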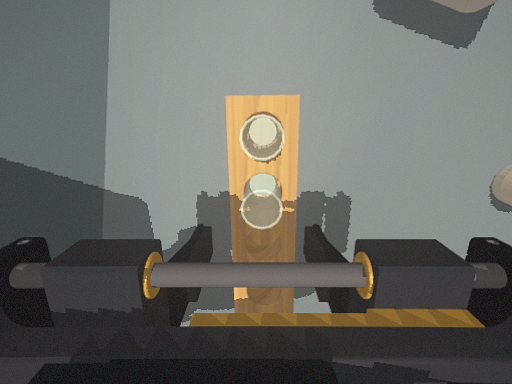

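Emit:
send_rows:
  motion:
    - [[-5, 20, -8], -0.08]
    - [[-9, 34, -6], 0]
    - [[-9, 36, -5], 0]
    - [[-9, 36, -5], 0]
    - [[-9, 36, -5], 0]

```text
time_s: 38.68
position: [0.4575, 0.0707, 0.1901]
tcp_rot: [[0.957, 0.29, -0.005], [0.29, -0.957, 0.015], [-0.0, -0.015, -1.0]]
force: [-0.4, 0.2, -0.6]
opening: 0.701
```

Emit:
send_rows:
  motion:
    - [[-9, 36, 0], 0]
    - [[-9, 36, 0], 0]
    - [[-9, 36, 0], 0]
    - [[-9, 34, 0], 0]
    - [[-6, 24, 0], 0]

```text
time_s: 39.1
position: [0.466, -0.1106, 0.1916]
tcp_rot: [[0.957, 0.29, 0.004], [0.29, -0.957, 0.011], [0.007, -0.01, -1.0]]
force: [0.7, 0.9, -0.9]
opening: 0.702
```

```bash
python3 plan.py .4625 -.183 .19 16 38 1
```

```text
t 39.1 pos [ 466.  -110.6  191.6] a 16.83 tilt [0.004  0.0113] open 0.702 F [ 0.7  0.9 -0.9]
[[[-12.8, 35.8, 0.8], 0.015], [[-11.1, 32.6, 0.8], -0.0], [[0.0, 0.0, -0.0], -0.0], [[0.0, 0.0, -0.0], -0.0], [[0.0, 0.0, -0.0], -0.0]]
left [ 0.1 -0.   0. ] 0.03
```

Emit:
send_rows:
  motion:
    - [[-7, 18, 4], 0.015]
    - [[-6, 16, 8], 0]
    - [[-4, 12, 12], 0]
    - [[-2, 6, 12], 0]
    - [[0, 1, 8], 0]

```text
time_s: 39.52
position: [0.4655, -0.1786, 0.1496]
tcp_rot: [[0.964, 0.265, 0.015], [0.265, -0.964, 0.003], [0.016, 0.002, -1.0]]
force: [-0.1, 0.3, -0.3]
opening: 0.694
```

Emit:
send_rows:
  motion:
    - [[0, 0, 0], 0]
    - [[0, 0, 0], 0]
    - [[0, 0, 0], 0]
    - [[0, 0, 0], 0]
    - [[0, 0, 0], 0]

```text
time_s: 39.93
position: [0.4648, -0.1765, 0.1495]
tcp_rot: [[0.964, 0.266, 0.013], [0.266, -0.964, 0.005], [0.014, -0.001, -1.0]]
force: [0.4, 0.3, -0.3]
opening: 0.698
```

```bash
python3 plan.py .4625 -.183 .14 16 38 1; python3 look.py wrist c8; python3 - <<'E'
from tri import *
w=L('c8');im=w['image'].copy()
th=np.linspace(0,2*np.pi,60);off=(190,130)
big=cv2.resize(im[130:280,190:330],None,fx=4,fy=4,interpolation=cv2.INTER_CUBIC)
for x,y,z,r in((.4625,-.183,.102,.018),(.4625,-.183,.011,.0155)):
    q=proj(w,[[x+r*np.cos(t),y+r*np.sin(t),z] for t in th])
    cv2.polylines(big,[np.round((q-np.array(off))*4).astype(int)],True,(0,0,255),1)
cv2.imwrite('pics/c8o.png',big)
E
```

```text
t 39.93 pos [ 464.8 -176.5  149.5] a 15.44 tilt [0.0133 0.0047] open 0.698 F [ 0.4  0.3 -0.3]
[[[-3.9, 5.7, 9.5], -0.01], [[-0.0, -0.0, -0.0], 0.0], [[-0.0, -0.0, -0.0], 0.0], [[-0.0, -0.0, -0.0], 0.0], [[-0.0, -0.0, -0.0], 0.0]]
left [-0.  0.  0.] -0.01
39.98 [ 0.4649 -0.1765  0.1496]
```

View pics/c8o.png

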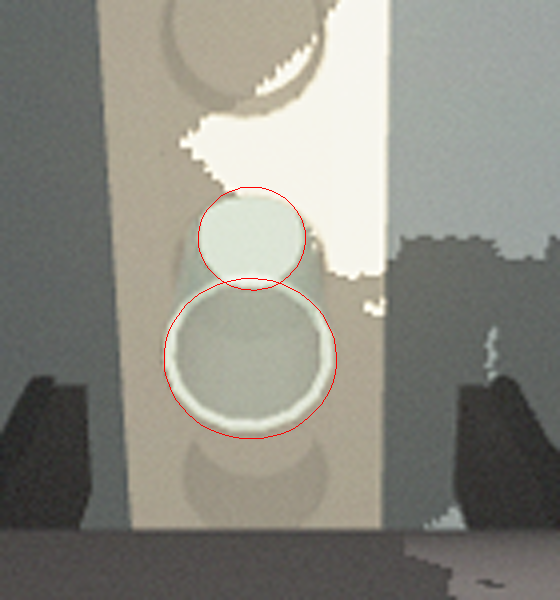

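Emit:
send_rows:
  motion:
    - [[-2, 3, 4], -0.01]
    - [[-1.5, 2.5, 8], 0]
    - [[-0.4, 0.4, 12], 0]
    - [[0, 0, 14], 0]
    - [[-0.3, 0, 14], 0]

```text
time_s: 40.4
position: [0.4662, -0.185, 0.0984]
tcp_rot: [[0.96, 0.28, 0.023], [0.28, -0.96, -0.002], [0.021, 0.008, -1.0]]
force: [0.5, -0.3, -0.1]
opening: 0.7
```

```bash
python3 plan.py .4625 -.183 .063 16 12 1
```

```text
t 40.4 pos [ 466.2 -185.    98.4] a 16.25 tilt [ 0.0226 -0.0018] open 0.7 F [ 0.5 -0.3 -0.1]
[[[-1.0, -1.0, 11.9], 0.004], [[-1.0, -1.0, 11.9], 0.0], [[-1.0, -0.9, 11.6], 0.0], [[0.0, -0.0, 0.0], 0.0], [[0.0, -0.0, 0.0], 0.0]]
left [-0.  0. -0.] -0.02
```

Emit:
send_rows:
  motion:
    - [[-1.5, -1, 8], 0]
    - [[-1, -0.6, 11], 0]
    - [[-0.5, -0.3, 9], 0]
    - [[0, 0, 4], 0]
    - [[0, 0, 1], 0]

```text
time_s: 40.82
position: [0.4613, -0.1839, 0.0589]
tcp_rot: [[0.96, 0.28, 0.018], [0.28, -0.96, 0.001], [0.017, 0.004, -1.0]]
force: [0.9, -0.5, 0.3]
opening: 0.696
```

Emit:
send_rows:
  motion:
    - [[0, 0, 0], 0]
    - [[0, 0, 0], 0]
    - [[0, 0, 0], 0]
    - [[0, 0, 0], 0]
    - [[0, 0, 0], 0]

```text
time_s: 41.23
position: [0.4621, -0.1847, 0.0595]
tcp_rot: [[0.96, 0.28, 0.019], [0.28, -0.96, 0.0], [0.018, 0.005, -1.0]]
force: [0.3, -0.1, -1.3]
opening: 0.697
```

```bash
python3 plan.py .4625 -.183 .063 16 12 1
```

```text
t 41.23 pos [ 462.1 -184.7   59.5] a 16.25 tilt [0.0191 0.0002] open 0.697 F [ 0.3 -0.1 -1.3]
[[[0.9, -1.5, -3.5], 0.004], [[0.0, -0.0, -0.0], 0.0], [[0.0, -0.0, -0.0], 0.0], [[0.0, -0.0, -0.0], 0.0], [[0.0, -0.0, -0.0], 0.0]]
left [0. 0. 0.] -0.02
```

Emit:
send_rows:
  motion:
    - [[0.5, -1.2, -3], 0]
    - [[0, 0, 0], 0]
    - [[0, 0, 0], 0]
    - [[0, 0, 0], 0]
    - [[0, 0, 0], 0]
  gripper: 1.0

```text
time_s: 41.65
position: [0.4629, -0.1836, 0.0642]
tcp_rot: [[0.96, 0.28, 0.022], [0.28, -0.96, -0.001], [0.02, 0.007, -1.0]]
force: [0.1, 0.3, 0.3]
opening: 0.405
```

Emit:
send_rows:
  motion:
    - [[0, 0, 0], 0]
    - [[0, 0, 0], 0]
    - [[0, 0, 0], 0]
    - [[0, 0, 0], 0]
    - [[0, 0, 0], 0]

```text
time_s: 42.07
position: [0.4629, -0.1836, 0.0642]
tcp_rot: [[0.96, 0.28, 0.022], [0.28, -0.96, -0.001], [0.02, 0.007, -1.0]]
force: [0.1, 1.1, 0.8]
opening: 0.398
```

```bash
python3 plan.py .4625 -.183 .063 16 12 1
```

```text
t 42.07 pos [ 462.9 -183.6   64.2] a 16.27 tilt [ 0.0215 -0.0014] open 0.398 F [0.1 1.1 0.8]
[[[-0.2, -0.7, 1.2], 0.005], [[-0.0, 0.0, -0.0], -0.0], [[-0.0, 0.0, -0.0], -0.0], [[-0.0, 0.0, -0.0], -0.0], [[-0.0, 0.0, -0.0], -0.0]]
left [-0. -0.  0.] 0.02
```

Emit:
send_rows:
  motion:
    - [[0, 0, -8], 0]
    - [[0, 0, -20], 0]
    - [[0, 0, -28], 0]
    - [[0, 0, -32], 0]
    - [[0, 0, -32], 0]

```text
time_s: 42.48
position: [0.4573, -0.1816, 0.1831]
tcp_rot: [[0.96, 0.279, 0.01], [0.279, -0.96, 0.007], [0.011, -0.004, -1.0]]
force: [0.7, -0.2, -0.7]
opening: 0.402
```

Emit:
send_rows:
  motion:
    - [[0, 0, -22], 0]
    - [[0, 0, -12], 0]
    - [[0, 0, -4], 0]
    - [[0, 0, 0], 0]
    - [[0, 0, 0], 0]

```text
time_s: 42.9
position: [0.4589, -0.1832, 0.2317]
tcp_rot: [[0.96, 0.279, 0.022], [0.279, -0.96, -0.002], [0.021, 0.008, -1.0]]
force: [-0.1, -0.8, -1.3]
opening: 0.403
```

```bash
python3 plan.py .472 .06 .235 12 26 2; python3 look.py wrist c9
```

```text
t 42.9 pos [ 458.9 -183.2  231.7] a 16.22 tilt [ 0.0225 -0.0017] open 0.403 F [-0.1 -0.8 -1.3]
[[[8.6, -24.5, -0.3], 0.074], [[6.8, -25.1, -0.4], -0.0], [[6.7, -25.1, -0.3], -0.0], [[6.8, -25.1, -0.4], -0.0], [[6.7, -25.1, -0.3], -0.0]]
[[[6.8, -25.1, -0.4], -0.0], [[6.7, -25.1, -0.3], -0.0], [[6.7, -25.1, -0.4], -0.0], [[6.8, -25.1, -0.3], -0.0], [[2.5, -9.3, -0.2], -0.0]]
left [-0. -0. -0.] 0.02
42.95 [ 0.4588 -0.183   0.2314]
```

View pics/c9.png

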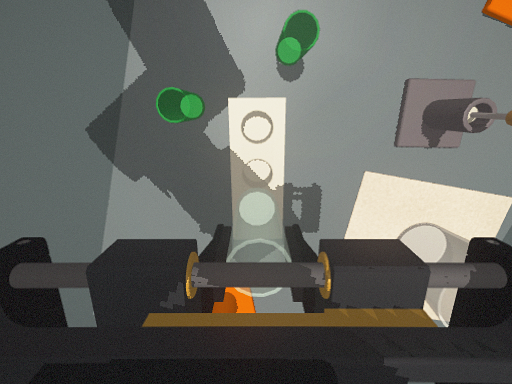

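Vial2 is held; both near wash holes are empty, brush in its stand at right. Travel to the drying rack.

Emit:
send_rows:
  motion:
    - [[7, -16, -1], 0.07]
    - [[7, -24, -1], 0]
    - [[7, -27, -1], 0]
    - [[7, -27, -1], 0]
    - [[7, -27, -1], 0]

```text
time_s: 43.37
position: [0.4646, -0.0577, 0.2298]
tcp_rot: [[0.98, 0.197, 0.011], [0.197, -0.98, 0.002], [0.011, 0.0, -1.0]]
force: [-0.3, 0.7, -0.2]
opening: 0.401
```

Emit:
send_rows:
  motion:
    - [[7, -27, -1], 0]
    - [[7, -27, 0], 0]
    - [[5, -20, 0], 0]
    - [[3, -13, 0], 0]
    - [[1, -6, 0], 0]

```text
time_s: 43.78
position: [0.463, 0.0473, 0.2237]
tcp_rot: [[0.98, 0.2, -0.007], [0.2, -0.98, 0.007], [-0.005, -0.008, -1.0]]
force: [-0.3, -0.1, 0.0]
opening: 0.405
```

Emit:
send_rows:
  motion:
    - [[0, 0, 0], 0]
    - [[0, 0, 0], 0]
    - [[0, 0, 0], 0]
    - [[0, 0, 0], 0]
    - [[0, 0, 0], 0]

```text
time_s: 44.2
position: [0.4611, 0.0463, 0.2204]
tcp_rot: [[0.98, 0.201, -0.015], [0.201, -0.98, 0.007], [-0.013, -0.01, -1.0]]
force: [-0.4, -0.5, -0.7]
opening: 0.401
```

```bash
cat > ov.py <<'E'
from tri import *
import sys
def ov(n,circs,off,size,f=4):
    w=L(n);im=w['image'];th=np.linspace(0,2*np.pi,60)
    big=cv2.resize(im[off[1]:off[1]+size[1],off[0]:off[0]+size[0]],None,fx=f,fy=f,interpolation=cv2.INTER_CUBIC)
    for x,y,z,r in circs:
        q=proj(w,[[x+r*np.cos(t),y+r*np.sin(t),z] for t in th])
        cv2.polylines(big,[np.round((q-np.array(off))*f).astype(int)],True,(0,0,255),1)
    cv2.imwrite('pics/%so.png'%n,big)
E
python3 plan.py .4617 .179 .20 12 26 2; python3 look.py wrist c10; python3 -c "
from ov import *
ov('c10',[(.4491,.238,.045,.02),(.4617,.1792,.045,.02),(.4743,.121,.045,.02),(.4491,.238,.102,.018)],(200,0),(140,260),2.3)"
```

```text
t 44.2 pos [461.1  46.3 220.4] a 11.6 tilt [-0.0147  0.0069] open 0.401 F [-0.4 -0.5 -0.7]
[[[5.3, -25.2, 3.9], -0.007], [[5.5, -25.1, 4.0], -0.0], [[5.4, -25.1, 3.9], -0.0], [[5.5, -25.1, 4.0], -0.0], [[5.4, -25.1, 3.9], -0.0]]
[[[0.9, -4.1, 0.7], -0.0], [[0.0, 0.0, -0.0], -0.0], [[0.0, 0.0, -0.0], -0.0], [[0.0, 0.0, -0.0], -0.0], [[0.0, 0.0, -0.0], -0.0]]
left [ 0. -0.  0.] 0.0
44.25 [0.4612 0.0462 0.2204]
```

View pics/c10o.png

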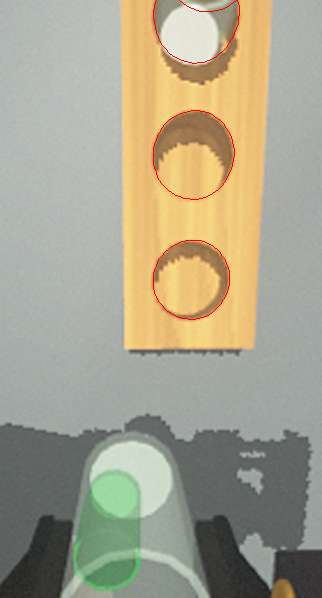

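Emit:
send_rows:
  motion:
    - [[4, -8, 0], -0.007]
    - [[6, -15, 0], 0]
    - [[7, -19, 0], 0]
    - [[6, -15, 4], 0]
    - [[3, -8, 4], 0]

```text
time_s: 44.67
position: [0.4761, 0.1152, 0.2138]
tcp_rot: [[0.98, 0.199, -0.01], [0.199, -0.98, 0.007], [-0.009, -0.009, -1.0]]
force: [0.0, 0.2, -0.7]
opening: 0.4
```

Emit:
send_rows:
  motion:
    - [[1, -2, 4], 0]
    - [[0, 0, 4], 0]
    - [[0, 0, 2], 0]
    - [[0, 0, 0], 0]
    - [[0, 0, 0], 0]

```text
time_s: 45.08
position: [0.4761, 0.1181, 0.2019]
tcp_rot: [[0.979, 0.202, -0.012], [0.202, -0.979, 0.006], [-0.011, -0.008, -1.0]]
force: [0.8, -0.7, -1.4]
opening: 0.401
```

```bash
python3 tip.py .4743 .121 .057
```

```text
45.08 tcp [476.1 118.1 201.9] tip [475.4 118.5 144.9] tilt [-0.0121  0.0061] move tool mm [-0.6 -2.7  0. ] open 0.4011874049983683 F [ 0.75549395 -0.70930129 -1.38727122]
```

Emit:
send_rows:
  motion:
    - [[-0.5, -1.5, 6], 0]
    - [[0, -1, 14], 0]
    - [[0, 0, 20], 0]
    - [[0, 0, 20], 0]
    - [[0, 0, 10], 0]

```text
time_s: 45.5
position: [0.4777, 0.1189, 0.132]
tcp_rot: [[0.98, 0.198, -0.002], [0.198, -0.98, 0.006], [-0.0, -0.006, -1.0]]
force: [-0.1, 0.5, -0.7]
opening: 0.403
```

Emit:
send_rows:
  motion:
    - [[0, 0, 3], 0]
    - [[0, 0, 0], 0]
    - [[0, 0, 0], 0]
    - [[0, 0, 0], 0]
    - [[0, 0, 0], 0]

```text
time_s: 45.92
position: [0.4767, 0.1177, 0.1274]
tcp_rot: [[0.981, 0.196, -0.005], [0.196, -0.981, 0.006], [-0.004, -0.007, -1.0]]
force: [-0.1, 0.3, -0.6]
opening: 0.408
```

```bash
python3 tip.py .4743 .121 .057; python3 look.py wrist c11; python3 -c "
from ov import *
ov('c11',[(.4491,.238,.045,.02),(.4617,.1792,.045,.02),(.4743,.121,.045,.02)],(190,80),(140,150),4)"; python3 tip.py .4743 .121 .057
```

```text
45.92 tcp [476.7 117.7 127.4] tip [476.4 118.   70.4] tilt [-0.0053  0.0056] move tool mm [-1.5 -3.4  0. ] open 0.40823828509949134 F [-0.13958949  0.32415714 -0.63237347]
45.97 [0.4769 0.1177 0.1275]
45.97 tcp [476.9 117.7 127.5] tip [476.6 118.   70.5] tilt [-0.0049  0.0056] move tool mm [-1.7 -3.3  0. ] open 0.39819483706686015 F [ 0.40705942 -0.16797933  0.12776989]
```

View pics/c11o.png

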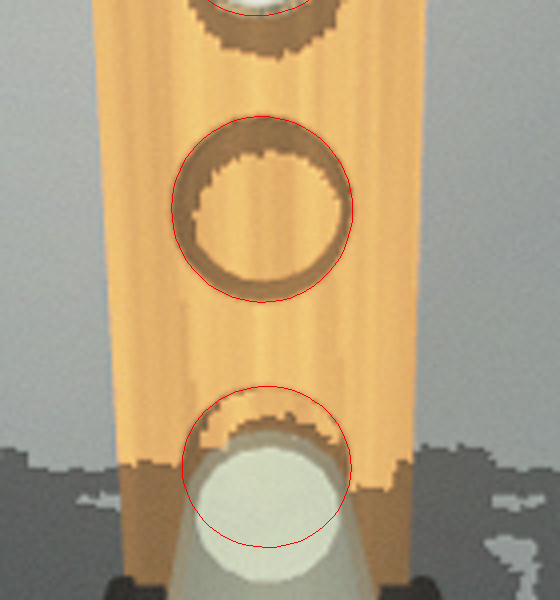

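```bash
python3 -c "
from tri import *
w=L('c11');print(at(w,(257,208.9),.0745))"
```

```text
[0.47518075 0.1199178  0.0745    ]
```

Emit:
send_rows:
  motion:
    - [[-0.4, -1, 3], 0]
    - [[-0.2, -0.9, 5], 0]
    - [[0, 0, 5], 0]
    - [[0, 0, 3], 0]
    - [[0, 0, 0], 0]

```text
time_s: 46.38
position: [0.4771, 0.1199, 0.1118]
tcp_rot: [[0.981, 0.196, -0.0], [0.196, -0.981, 0.006], [0.001, -0.006, -1.0]]
force: [0.4, 0.8, -1.1]
opening: 0.405
```

```bash
python3 tip.py .4743 .121 .057; python3 look.py wrist c12; python3 -c "
from ov import *
ov('c12',[(.4743,.121,.045,.02),(.4741,.1202,.060,.0155),(.4741,.1202,.056,.018)],(190,130),(140,150),4)"
```

```text
46.38 tcp [477.1 119.9 111.8] tip [477.1 120.3  54.8] tilt [-0.0001  0.0057] move tool mm [-2.6 -1.3  0. ] open 0.4046766569200392 F [ 0.3537714   0.7695903  -1.06781962]
46.43 [0.4771 0.1199 0.1119]
```

View pics/c12o.png

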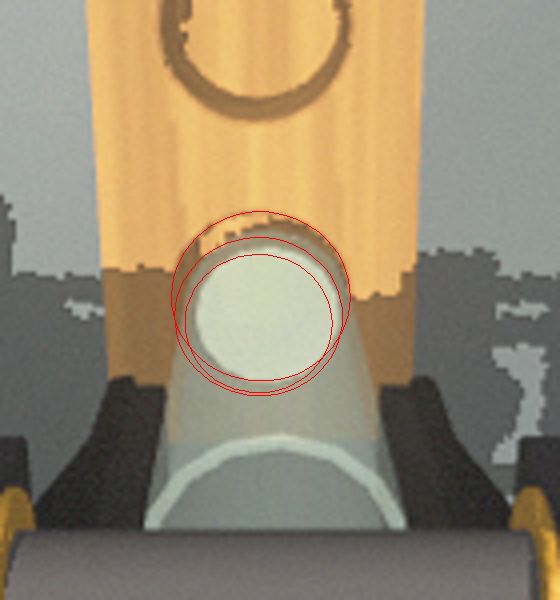

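Emit:
send_rows:
  motion:
    - [[-1, -0.5, 0], 0]
    - [[-0.1, 0, 4], 0]
    - [[0, 0, 6], 0]
    - [[0, 0, 5], 0]
    - [[0, 0, 2], 0]

```text
time_s: 46.85
position: [0.4761, 0.12, 0.0939]
tcp_rot: [[0.98, 0.197, 0.001], [0.197, -0.98, 0.005], [0.002, -0.005, -1.0]]
force: [-0.5, -1.0, 0.1]
opening: 0.401
```

```bash
python3 tip.py .4743 .121 .057
```

```text
46.85 tcp [476.1 120.   93.9] tip [476.2 120.3  36.9] tilt [0.0007 0.0049] move tool mm [-1.7 -1.1  0. ] open 0.4005201574491438 F [-0.52249909 -0.99865815  0.08755692]
```

Inserted below the rim without force; continue.

Emit:
send_rows:
  motion:
    - [[-0.3, -0.2, 4], 0]
    - [[0, 0, 7], 0]
    - [[0, 0, 7], 0]
    - [[0, 0, 5], 0]
    - [[0, 0, 2], 0]

```text
time_s: 47.27
position: [0.4754, 0.1199, 0.0657]
tcp_rot: [[0.98, 0.197, -0.0], [0.197, -0.98, 0.005], [0.001, -0.005, -1.0]]
force: [0.0, 0.1, -1.1]
opening: 0.404
```

```bash
python3 tip.py .4743 .121 .057
```

```text
47.27 tcp [475.4 119.9  65.7] tip [475.4 120.2   8.7] tilt [-0.0004  0.0046] move tool mm [-0.9 -1.   0. ] open 0.4036786799540881 F [ 0.04555497  0.05344485 -1.05681653]
```

Emit:
send_rows:
  motion:
    - [[0, 0, 1.2], 0]
    - [[0, 0, 0.3], 0]
    - [[0, 0, 0], 0]
    - [[0, 0, 0], 0]
    - [[0, 0, 0], 0]

```text
time_s: 47.68
position: [0.4751, 0.1201, 0.0643]
tcp_rot: [[0.98, 0.197, -0.001], [0.197, -0.98, 0.005], [-0.0, -0.005, -1.0]]
force: [-1.0, -1.1, 0.3]
opening: 0.402
```

```bash
python3 tip.py .4743 .121 .057
```

```text
47.68 tcp [475.1 120.1  64.3] tip [475.  120.4   7.3] tilt [-0.0015  0.0047] move tool mm [-0.6 -0.7  0. ] open 0.4016107876072347 F [-1.03172915 -1.14602566  0.33753409]
```

Essentially on the floor. Release and rise.

Emit:
send_rows:
  motion:
    - [[0, 0, 0], 0]
    - [[0, 0, 0], 0]
    - [[0, 0, 0], 0]
    - [[0, 0, 0], 0]
    - [[0, 0, 0], 0]
  gripper: 0.3

```text
time_s: 48.1
position: [0.476, 0.1207, 0.0643]
tcp_rot: [[0.981, 0.196, 0.0], [0.196, -0.981, 0.006], [0.001, -0.006, -1.0]]
force: [-0.4, -0.2, -0.0]
opening: 0.663
```

Emit:
send_rows:
  motion:
    - [[0, 0, -6], 0]
    - [[0, 0, -12], 0]
    - [[0, 0, -20], 0]
    - [[0, 0, -26], 0]
    - [[0, 0, -26], 0]

```text
time_s: 48.52
position: [0.4719, 0.1201, 0.1534]
tcp_rot: [[0.981, 0.195, -0.014], [0.196, -0.981, 0.006], [-0.012, -0.008, -1.0]]
force: [1.2, -0.4, -0.3]
opening: 0.702
```

Emit:
send_rows:
  motion:
    - [[0, 14, -30], 0]
    - [[0, 20, -30], 0]
    - [[0, 20, -30], 0]
    - [[0, 20, -20], 0]
    - [[0, 10, -8], 0]

```text
time_s: 48.93
position: [0.4896, 0.0365, 0.2819]
tcp_rot: [[0.979, 0.201, -0.007], [0.201, -0.979, 0.005], [-0.006, -0.007, -1.0]]
force: [1.0, 0.8, 0.0]
opening: 0.703
```

Emit:
send_rows:
  motion:
    - [[0, 0, 0], 0]
    - [[0, 0, 0], 0]
    - [[0, 0, 0], 0]
    - [[0, 0, 0], 0]
    - [[0, 0, 0], 0]

```text
time_s: 49.35
position: [0.4891, 0.0362, 0.2837]
tcp_rot: [[0.98, 0.199, -0.004], [0.199, -0.98, 0.005], [-0.003, -0.006, -1.0]]
force: [-1.0, -0.9, -0.1]
opening: 0.701
```

```bash
python3 look.py wrist d1; python3 look.py side d1s; python3 look.py scene d1c; python3 -c "
from ov import *
print(bot.read_state()['position'],bot.read_state()['opening'])
ov('d1',[(.4491,.238,.045,.02),(.4617,.1792,.045,.02),(.4743,.121,.045,.02),(.4743,.121,.102,.018),(.4491,.238,.102,.018)],(180,0),(160,270),2.2)"
```

```text
49.4 [0.4889 0.0364 0.2834]
49.45 [0.4891 0.0363 0.2836]
49.5 [0.4894 0.0361 0.2838]
[0.48937542 0.03609988 0.28375065] 0.7022338129866884
```

View pics/d1o.png

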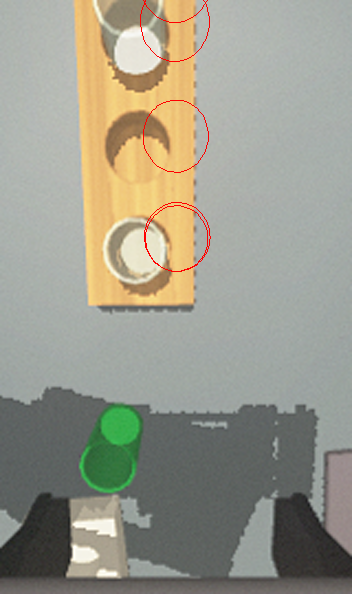

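View pics/d1c.png

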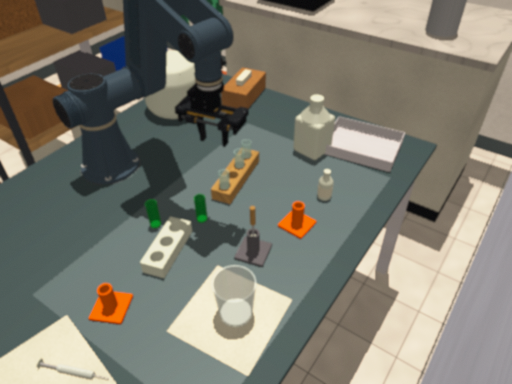

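View pics/d1s.png

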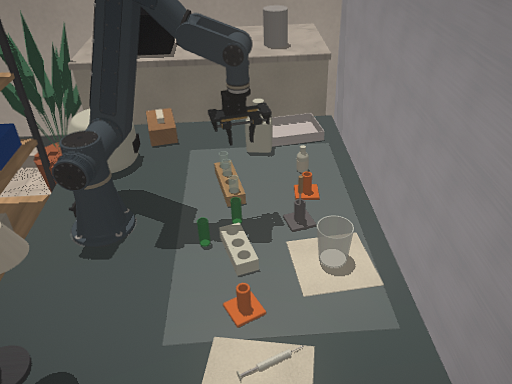

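Emit:
send_rows:
  motion:
    - [[-4, -14, -6], 0]
    - [[-4, -20, -10], 0]
    - [[-4, -20, -10], 0]
    - [[-3, -16, -8], 0]
    - [[0, -6, 0], 0]

```text
time_s: 49.92
position: [0.458, 0.1097, 0.316]
tcp_rot: [[0.98, 0.197, -0.011], [0.197, -0.98, 0.006], [-0.01, -0.008, -1.0]]
force: [0.1, -0.8, 0.3]
opening: 0.698
```

Emit:
send_rows:
  motion:
    - [[0, 0, 0], 0]
    - [[0, 0, 0], 0]
    - [[0, 0, 0], 0]
    - [[0, 0, 0], 0]
    - [[0, 0, 0], 0]

```text
time_s: 50.33
position: [0.4578, 0.1094, 0.3137]
tcp_rot: [[0.98, 0.199, -0.014], [0.199, -0.98, 0.004], [-0.013, -0.007, -1.0]]
force: [0.3, 0.8, -0.5]
opening: 0.698
```

```bash
python3 look.py wrist d2; python3 -c "
from ov import *
ov('d2',[],(170,0),(150,200),4)"
```

```text
50.38 [0.4578 0.1093 0.3137]
```

View pics/d2o.png

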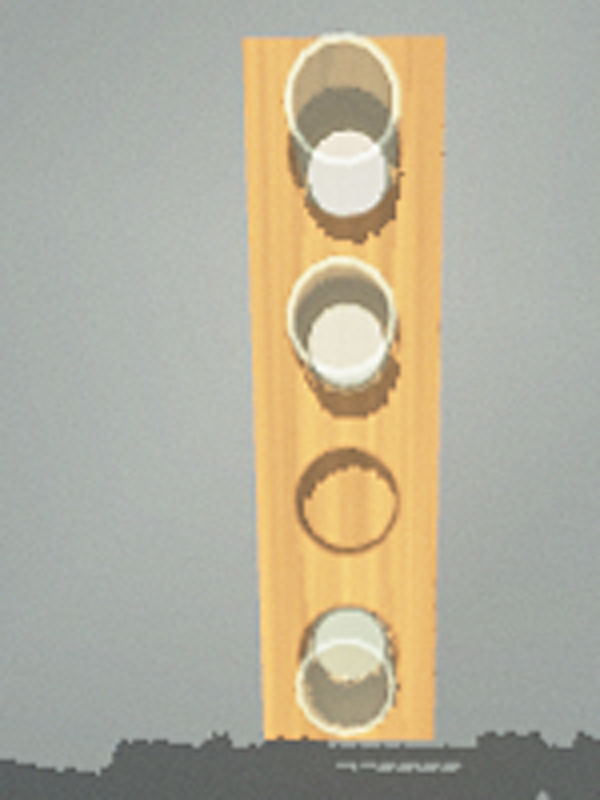

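```bash
python3 - <<'E'
from tri import *
w=L('d2');P=lambda x,y,z:at(w,(170+x/4,y/4),z)[:2]
h2=P(348,500,.045)
for n,m,f,k in(('clean',(343,98),(347,172),2),('v1',(343,320),(347,344),1),('v2',(346,686),(349,645),-1)):
    M=P(*m,.102);F=P(*f,.011);print(n,M,F,'lean mm',(M-F)*1e3,'dist to h2',np.linalg.norm(F-h2),np.linalg.norm(M-h2))
print('h2',h2)
E
python3 look.py scene d3c;python3 look.py side d3s;python3 -c "
from tri import *
a=[cv2.resize(L(n)['image'][q[1]:q[3],q[0]:q[2]],None,fx=5,fy=5,interpolation=cv2.INTER_CUBIC) for n,q in(('d3s',(205,140,275,210)),('d3s',(275,150,345,220)),)]
b=[cv2.resize(L(n)['image'][q[1]:q[3],q[0]:q[2]],None,fx=5,fy=5,interpolation=cv2.INTER_CUBIC) for n,q in(('d3c',(205,130,275,180)),('d3c',(220,200,290,250)),)]
cv2.imwrite('pics/d3y.png',np.vstack([np.hstack(a),np.hstack(b)]))"
```

```text
clean [0.41600433 0.28694678] [0.41561823 0.28711086] lean mm [ 0.38609987 -0.16407918] dist to h2 0.12022861691972678 0.1199887474223601
v1 [0.42824651 0.2262635 ] [0.42778209 0.22716468] lean mm [ 0.46442719 -0.90118138] dist to h2 0.059064832102402993 0.05808547723587545
v2 [0.45287768 0.10955617] [0.45277043 0.10839463] lean mm [0.10724816 1.16153412] dist to h2 0.062310347766093656 0.0611937214879757
h2 [0.44047616 0.16948007]
50.43 [0.4578 0.1095 0.3138]
50.48 [0.4578 0.1096 0.3139]
```

View pics/d3y.png

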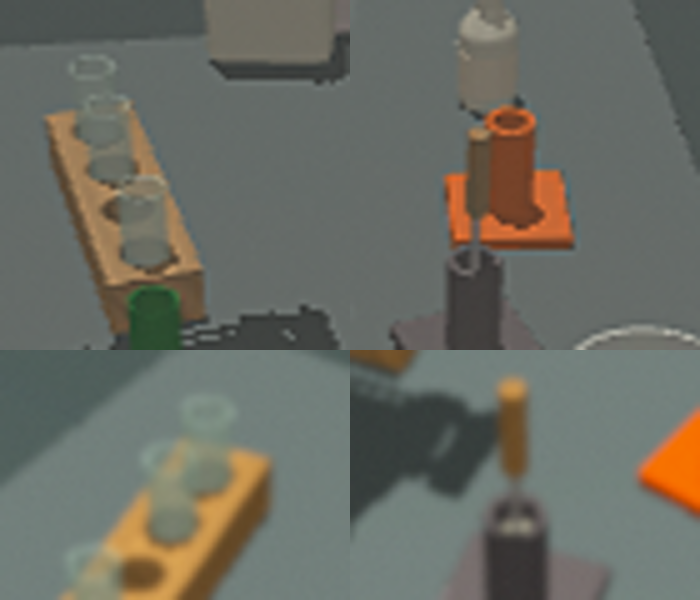

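```bash
python3 -c "
from rig import bot
s=bot.read_state();print(s['time_s'],s['force'],s['opening']);print(bot.hand_in())"
```

```text
50.4833 [ 0.42765679  0.59642699 -0.75110366] 0.6979918006149716
the job is handed in; nothing more can be done
None
```

The job is done and handed in at about 50.5 s of the 210 s allowed. No verdict comes back, so the results below are my own checks.

- **Vials present:** two used vials were there, vial1 in the left hole and vial2 in the middle hole of the wash rack. The right hole was empty.
- **Scrubbing:** each vial got bottom, mouth, bottom. The tip height came from the arm pose rather than a direct sighting. On the second stroke in vial1 the brush pressed the floor with about 31 N, so I backed it off.
- **Brush:** it went back in its stand, released, before any vial was moved. The last pictures show it standing in the tube.
- **Drying rack:** vial1 is in hole1, where it touched the floor with about 30 N before I eased off. Vial2 is in hole3, set down and released with almost no contact force. The clean vial is still in hole0.
- **Knocked rack:** the drying rack was found shifted about 2 cm after the second vial was released. All three vials stayed in it.

The final wrist picture shows all three vials home. Each leans under about 1.2 mm over its height and sits within about 2–3 mm of its hole centre. The jug, small bottle and beaker look undisturbed in the last pictures, though I did not measure them.

No check failed. The one disagreement was on vial2 just before placing it: the camera and the arm pose put its underside about 1–2 mm apart. I aimed between them, then took a closer picture to centre it, and it went in without force.

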